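Flip the primed plate and lay it in the weld jig

TASK

The small steel plate on the wooden stand lies with its red primed face up. Turn it over with the green turn-over chute: drop it onto the edge of the top ramp so that it tips off, flips in the fall and comes to rest, let go, on the slide below with its bare metal face up. Then take it off the slide and set it down gently, bare face up and lying flat, between the blue stops of the weld jig, without disturbing the tea bowl, the hammer or the tin.

Things in the scene. Friction and masses are not known exactly. Their poses are not given: they have to be found in the camera images.
- plate: Loose steel plate, 80 mm (its x) by 50 mm (its y) by 6 mm (its z), about 190 g. One face is red primer, the other bright bare metal. Origin at its centre; its z axis points out of the red face (up at the start). Starts flat on the stand; pinch it across the 50 mm sides.
- stand: Fixed wooden block the plate starts on, 70 mm (x) by 30 mm (y) by 26 mm high; origin at the centre of its underside on the table. The plate lies centred on it and along it to within about 3 mm and 0.1 rad.
- chute: Fixed green turn-over chute, ramp and slide of slippery sheet 36 mm wide (along y). Origin on the table below the top ramp's edge. The ramp rises from the edge towards +x at 15 degrees, for 60 mm. The slide runs down towards -x at 28 degrees from x +20, z 101 mm to a yellow foot stop at x -104, z 35 mm (40 mm tall). Cheeks 60 mm apart, 172 mm high, from x -45 to +30 mm.
- ramp_edge (a point): Middle of the top ramp's lower edge (yellow), 210 mm above the table; axes as chute. Nothing beside it: fingers can straddle the ramp. A plate let go level, long side along x, its centre 5 to 20 mm to the -x side of the edge and 30 to 45 mm above it, tips off, turns over and slides to the foot stop; from much farther out or back it lands unturned.
- slide_rest (a point): Centre of the plate when it rests on the slide against the foot stop (70 mm to the -x side of the edge, 56 mm above the table); axes as chute. The plate then slopes 28 degrees, long side up the slope, lower end towards -x; the middle of its sides overhangs the slide by 7 mm, free for fingers.
- jig: Fixed weld jig; origin on the table under the bed's centre. Level bed 80 mm (x) by 30 mm (y), its top 24 mm above the table, ringed by blue stops 7 mm higher that leave the plate 5 mm of play each way. The plate's long side goes along x, either way round.
- jig_bed (a point): Centre of the bed's top face, 24 mm above the table; axes as jig. End stops begin 45 mm away in +-x; corner side stops 30 mm away in +-y, from 32 to 44 mm in +-x, so the middle of the long sides is open for fingers.
- tea_bowl: White bowl, 90 mm across, 50 mm high; origin at its underside. Bystander.
- hammer: Hammer lying on the table; origin in its handle. Bystander.
- tin: Grey closed tin, 66 mm across, 110 mm high, standing; origin at its underside. Bystander.
There are look-alikes about, which are no part of the job. Of the things that look like the plate, the larger one is meant. Of the things shaped like the jig, the aluminium one is meant.

How it is judged:
By the outcome, as a careful person would: the job done as asked, in the order asked, and still so for the second after the job is handed in, with the robot touching nothing.
It also fails if it takes over 64 s, if anything falls off the work surface, if the arm or the gripper's body presses on something with over 40 N, if the wrist force passes 120 N, or if a joint passes its speed limit or range.

ROBOT

A 7-joint arm with a two-finger parallel gripper is mounted at the origin on the work surface. World frame = base frame: x ahead of the robot, y to its left, z up, the work surface at z = 0. Lengths are in m, angles in rad, forces in N, time in s.
With the tool pointing down it reaches from about 0.35 to 0.9 m from the base axis. Payload 8.1 kg.
Tool frame: the origin (TCP) lies midway between the tips of the shut fingers; the grasp point (between the pads) lies 19 mm behind it; x points along the fingers, z is the direction in which the jaws open and shut, and the axes are right-handed (so a half turn about x gives the same grasp; the last joint's range is limited). The gripper opens to 92 mm and grips with 3 to 60 N. Pads are 19 mm wide; open, the fingers measure 130 mm over their backs; the gripper's body (75 mm by 190 mm) begins 47 mm behind the grasp point.
Start: joints at [-1.346, 0.434, 0.025, 1.573, -0.012, 1.134, -0.075], TCP at [0.201, 0.592, 0.227] pointing down, gripper open.
Joint ranges: [-2.62, 2.62], [-0.44, 2.09], [-1.27, 1.32], [0.08, 2.57], [-1.32, 4.46], [0.12, 2], [-2.74, 2.74]. Speed limits (rad/s): [2.22, 2.22, 3.01, 3.01, 3.14, 3.14, 3.14].

INTERFACE

Orientations are given as a rotation vector (axis times angle).
In Python, from cell import arm gives the robot as it stands. The module is installed in compiled form; this text tells all that it offers.
- The arm moves only by the tool move_arm, never from a script. Its argument "steps" is text: rows parted by semicolons, each of 5 numbers parted by spaces: the shift along the tool's x, y, z in m, then the turn about the tool's x in rad, then the closure in counts, from 0 (fully open) to 255 (shut). A call has 1 to 10 rows; each row is the pose to reach, as a shift and turn from the pose commanded when the call began, along the tool's axes at that moment; what a row does not reach only later rows make up. A row lasts 1/12 s, in which the tool goes at most 41.7 mm and 7.16 degrees, less where a joint would pass 70% of its speed; a pose out of reach is approached as far as the arm can. A call with a gripper value outside its range is refused whole. The fingers move at their own pace and stop on an object; "squeeze" is the grip in N (left out, the last holds). Time passes only in rows, so rows that repeat a pose let the fingers close. It gives the time, the measured TCP pose, the force and the opening at its end, in the units of the state.
- arm.observe(): the state, without advancing time (a new reading comes with each control period).
- arm.get_image(name): name is "scene" or "side" or "wrist"; returns a dict with "img" (384x512x3 uint8, blue, green, red), "z_map" (384x512 float32, m along the optical axis (not along the pixel's ray), 0 where there is no reading), "vfov" (degrees; the focal length in pixels is half the picture's height over the tangent of half this angle, whatever the lens; pixels are square), "cx", "cy" (the principal point, pixels), "extrinsics" (4x4, takes a point from camera to world coordinates). Camera axes: x right, y up, looking along -z (the intrinsics and any distortion apply to the point x, -y, -z); pixel columns grow to the right and rows downward; lengths in m; the calibration is good to about 2 mm. The wrist camera is an equidistant fisheye: a pixel r from the principal point sees the ray r / f radians off the axis. A picture is of the moment at which its call begins.
- arm.sign_off(): hands the job in, once; it reports no verdict.
The state is a dict: "clock": time; "joints": joint angles; "dq": joint speeds; "joint_efforts": joint torques, N m; "position": TCP position; "ee_rot": TCP orientation; "force": force on the tool from outside, world axes, zero at the start; "ft_torque": the same for the moment, N m; "width": opening from 0.0 (shut) to 1.0 (fully open).
Only numpy, scipy, OpenCV 4.12 (cv2) and the standard library are available. Lean on these libraries where they do the work, as an engineer would, in place of code of your own. Each camera call takes 0.05 s, during which the arm holds its last target.

## Working session

There is one attempt and no reset: what is moved stays moved. The work goes in short steps, Python scripts to look and compute and a tool call to move; the robot and the scene stay as the last step left them, time stands still between calls to the robot, and variables do not carry over. Pictures are saved under pics/ and viewed, and the job is handed in when it is done.

Besides the shell and the picture viewer there is one more tool, called as name(argument=value, ...) on one line, values as JSON. move_arm: Moves the arm, as the interface text tells. Its arguments: {"type":"object","properties":{"steps":{"type":"string"},"squeeze":{"type":"number"}},"required":["steps"]}

```bash
mkdir -p pics; ls
python3 - <<'E'
from cell import arm
import cv2,numpy as np,pickle
print(arm.observe())
for n in ["scene","side","wrist"]:
    d=arm.get_image(n); cv2.imwrite(f"pics/{n}0.png",d["img"]); pickle.dump(d,open(f"{n}0.pkl","wb"))
    print(n,d["vfov"],d["cx"],d["cy"],np.round(d["extrinsics"],3).tolist(),[k for k in d])
E
```

```text
pics
{'clock': 0.0, 'joints': array([-1.34561263,  0.43522792,  0.02495506,  1.57410052, -0.0115952 ,
        1.13398042, -0.07511364]), 'dq': array([-0.00235492,  0.0014025 ,  0.0014841 ,  0.00021294, -0.00082297,
       -0.00148212, -0.00037186]), 'joint_efforts': array([-7.05934308e-04, -6.67835927e+01,  9.84759629e-01, -3.14475989e+01,
       -6.05568825e-02,  4.20987722e-02,  1.91971912e-04]), 'position': array([0.20109791, 0.59122642, 0.22594037]), 'ee_rot': array([-0.96540148,  1.34787092,  0.96370359]), 'force': array([ 1.17236595,  0.45093714, -0.67508571]), 'ft_torque': array([-0.0133879 , -0.01685735,  0.01160112]), 'width': 0.9996481659507055}
scene 49.59130881077494 253.60067739273245 187.19402750823502 [[0.41, -0.558, 0.721, 1.555], [0.912, 0.234, -0.337, -0.451], [0.019, 0.796, 0.605, 1.037], [0.0, 0.0, 0.0, 1.0]] ['img', 'z_map', 'vfov', 'cx', 'cy', 'extrinsics']
side 55.71546593946783 255.93850624176193 192.00048889286316 [[-0.979, 0.169, -0.116, 0.384], [-0.204, -0.752, 0.626, 0.682], [0.019, 0.637, 0.771, 0.947], [0.0, 0.0, 0.0, 1.0]] ['img', 'z_map', 'vfov', 'cx', 'cy', 'extrinsics']
wrist 65.70646984690485 253.93814272603913 186.5784069432093 [[0.322, -0.912, -0.252, 0.132], [0.947, 0.31, 0.087, 0.616], [-0.002, -0.267, 0.964, 0.384], [0.0, 0.0, 0.0, 1.0]] ['img', 'z_map', 'vfov', 'cx', 'cy', 'extrinsics']
```

View pics/scene0.png

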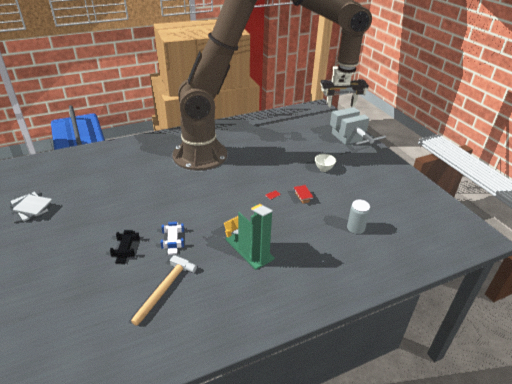

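View pics/side0.png

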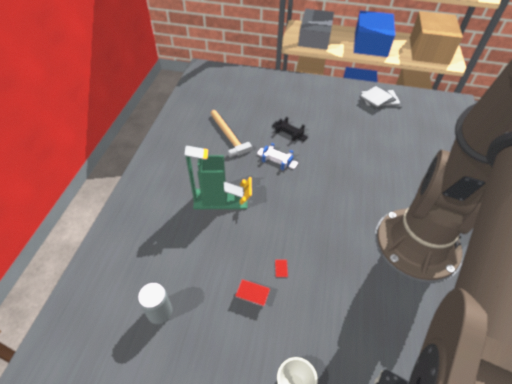

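View pics/wrist0.png

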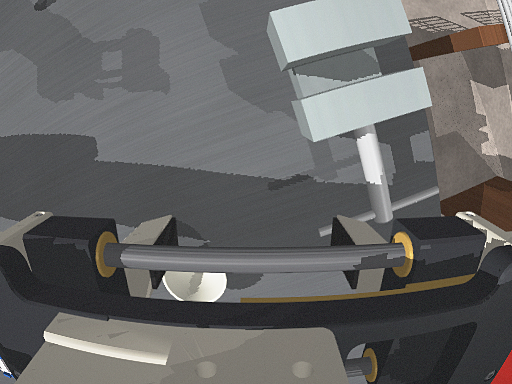

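Candidates. Plate: the red one on a stand (side 252,292 / scene 303,194), or the smaller red one on the table (side 281,268 / scene 273,195). Jig: light with blue stops (side 277,158 / scene 173,238), or black (side 290,130 / scene 125,246). I choose the larger red plate on the stand and the light jig, and check both in close crops.

```bash
cat > h.py <<'E'
import numpy as np,cv2,pickle
def foc(d): return d["img"].shape[0]/2/np.tan(np.radians(d["vfov"])/2)
def cloud(d):
    f=foc(d); z=d["z_map"]; v,u=np.mgrid[:z.shape[0],:z.shape[1]]
    p=np.stack([(u-d["cx"])/f*z,-(v-d["cy"])/f*z,-z,np.ones_like(z)],-1)
    w=p@d["extrinsics"].T; w=w[...,:3]; w[z==0]=np.nan; return w
def ray(d,uv,h):
    f=foc(d); uv=np.atleast_2d(uv).astype(float); r=np.stack([(uv[:,0]-d["cx"])/f,-(uv[:,1]-d["cy"])/f,-np.ones(len(uv))],-1)
    E=d["extrinsics"]; D=r@E[:3,:3].T; o=E[:3,3]; t=(h-o[2])/D[:,2]; return o+D*t[:,None]
def ray2(d,uv,d2,uv2):
    A=[];b=[]
    f=lambda d,uv:(lambda r:(d["extrinsics"][:3,:3]@r/np.linalg.norm(r),d["extrinsics"][:3,3]))(np.array([(uv[0]-d["cx"])/foc(d),-(uv[1]-d["cy"])/foc(d),-1]))
    M=np.zeros((3,3));B=np.zeros(3)
    for dd,u in((d,uv),(d2,uv2)):
        r,o=f(dd,u);P=np.eye(3)-np.outer(r,r);M+=P;B+=P@o
    return np.linalg.solve(M,B)
E
python3 - <<'E'
from h import *
a=pickle.load(open('scene0.pkl','rb'));b=pickle.load(open('side0.pkl','rb'))
def crop(d,x0,y0,x1,y1,s): return cv2.resize(d["img"][y0:y1,x0:x1],(400,300),interpolation=cv2.INTER_CUBIC)
g=np.vstack([np.hstack([crop(a,100,195,180,255,5),crop(a,210,180,330,270,5)]),np.hstack([crop(b,180,105,320,210,5),crop(b,215,230,315,305,4)])])
cv2.imwrite('pics/crop0.png',g)
for n,d in(('scene',a),('side',b)):
    w=cloud(d);h=cv2.cvtColor(d["img"],cv2.COLOR_BGR2HSV)
    red=((h[...,0]<8)|(h[...,0]>172))&(h[...,1]>150)&(h[...,2]>100)&(w[...,0]>.2)&(w[...,0]<.9)&(w[...,2]<.1)&(w[...,2]>-.02)
    k,l,st,c=cv2.connectedComponentsWithStats(red.astype(np.uint8))
    for i in range(1,k):
        if st[i,4]>15: print(n,'red',c[i],st[i,4],np.nanmedian(w[l==i],0))
E
```

```text
scene red [303.11267606 191.83098592] 142 [0.45993065 0.27769457 0.0328325 ]
scene red [272.66101695 194.28813559] 59 [0.39677906 0.17716393 0.00463633]
side red [280.94505495 268.03296703] 182 [0.39722285 0.1770307  0.00357553]
side red [252.47912525 291.91451292] 503 [0.45976984 0.27779177 0.0314378 ]
```

View pics/crop0.png

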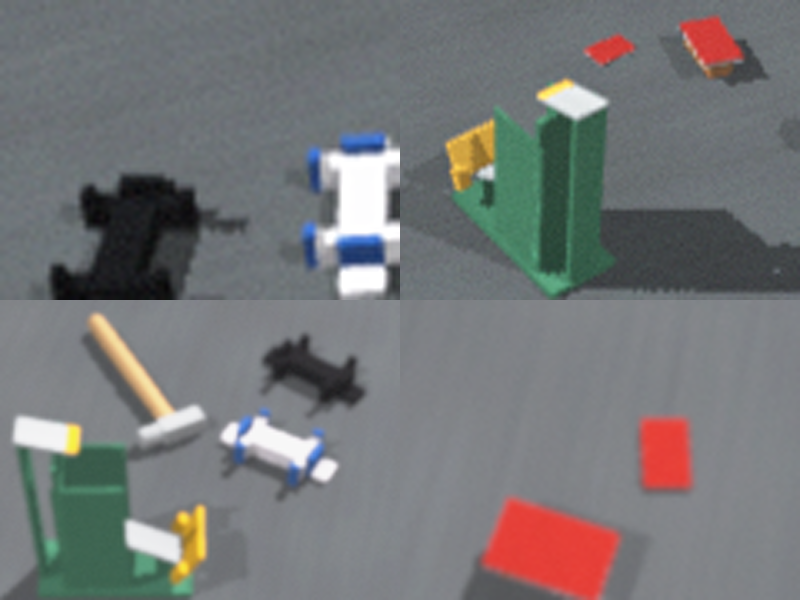

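The crop confirms it: the larger red plate lies on a wooden block and the smaller one is flat on the table. The aluminium jig with blue stops is distinct from the black one. Next: precise poses.

Run:
```python
from h import *
a=pickle.load(open('scene0.pkl','rb'));b=pickle.load(open('side0.pkl','rb'))
np.set_printoptions(precision=4,suppress=True)
for n,d in(('scene',a),('side',b)):
    w=cloud(d);im=d["img"].astype(int);h=cv2.cvtColor(d["img"],cv2.COLOR_BGR2HSV)
    H,S,V=h[...,0],h[...,1],h[...,2]; x,y,z=w[...,0],w[...,1],w[...,2]
    red=((H<8)|(H>172))&(S>150)&(V>100)&(x>.42)&(x<.6)&(y>.2)&(y<.4)&(z<.1)
    red=red.astype(np.uint8); c=cv2.findContours(red,0,1)[0]; c=max(c,key=cv2.contourArea)[:,0]
    P=ray(d,c,.032)[:,:2]; r=cv2.minAreaRect((P*1000).astype(np.float32)); print(n,'plate',r, np.nanmedian(w[red>0],0))
    reg=(x>.3)&(x<1)&(y>-.4)&(y<.25)
    yel=reg&(H>15)&(H<35)&(S>120)&(V>120)
    wt=reg&(S<60)&(V>140)
    gr=reg&(H>50)&(H<90)&(S>70)
    bl=reg&(H>100)&(H<130)&(S>100)
    for nm,m in(('yel',yel),('white',wt),('blue',bl),('green',gr)):
        k,l,st,cc=cv2.connectedComponentsWithStats(m.astype(np.uint8))
        for i in range(1,k):
            if st[i,4]>8:
                q=w[l==i]; print(n,nm,cc[i].round(1),st[i,4],'med',np.nanmedian(q,0),'min',np.nanmin(q,0),'max',np.nanmax(q,0))
```

```text
scene plate ((458.36602783203125, 277.3337707519531), (47.60108947753906, 77.15524291992188), 85.51358795166016) [0.4602 0.2776 0.0328]
scene yel [256.1 206.1] 18 med [ 0.6617 -0.0168  0.2111] min [ 0.4258 -0.0403 -0.0021] max [0.6697 0.1063 0.2145]
scene yel [230.7 225.8] 180 med [ 0.5529 -0.0676  0.0532] min [ 0.4554 -0.0944 -0.0048] max [ 0.5829 -0.0038  0.0736]
scene white [262.3 210.3] 129 med [ 0.6962 -0.0187  0.2204] min [ 0.4337 -0.0426 -0.004 ] max [0.7248 0.1326 0.2286]
scene white [175.9 247.2] 589 med [ 0.5339 -0.264   0.0229] min [ 0.3962 -0.3013 -0.0036] max [ 0.6652 -0.2152  0.0322]
scene white [235.7 231.2] 23 med [ 0.5767 -0.0609  0.0423] min [ 0.5564 -0.0699  0.0337] max [ 0.6269 -0.047   0.0975]
scene blue [172.  223.1] 30 med [ 0.4355 -0.2471  0.0307] min [ 0.3935 -0.2607  0.0015] max [ 0.4457 -0.2268  0.0359]
scene blue [182.2 226.8] 20 med [ 0.4596 -0.2158  0.0189] min [ 0.4158 -0.2197 -0.0013] max [ 0.4672 -0.2037  0.0321]
scene blue [162.3 228.3] 18 med [ 0.4422 -0.2825  0.024 ] min [ 0.3951 -0.2866 -0.0055] max [ 0.4466 -0.2791  0.0375]
scene blue [161.4 243.
[... 2327 characters left out ...]
0037]
side white [218. 275.] 20 med [ 0.5684  0.2336 -0.0006] min [ 0.564   0.2198 -0.0032] max [0.5741 0.2497 0.0027]
side blue [265.3 148. ] 17 med [ 0.5311 -0.2766  0.0277] min [ 0.525  -0.3174 -0.001 ] max [ 0.5413 -0.2602  0.0315]
side blue [263.1 158.4] 18 med [ 0.5301 -0.2316  0.0183] min [ 0.5263 -0.2358  0.0022] max [ 0.5346 -0.2281  0.0322]
side blue [289.8 159.4] 23 med [ 0.4351 -0.2391  0.0284] min [ 0.4284 -0.2587  0.0139] max [ 0.4407 -0.2261  0.0322]
side blue [282.2 166. ] 17 med [ 0.4567 -0.2096  0.0195] min [ 0.4529 -0.2139  0.0029] max [ 0.4619 -0.2058  0.0299]
side green [212.2 185.9] 1707 med [0.6499 0.0017 0.0925] min [ 0.5433 -0.0662 -0.0029] max [0.7315 0.0257 0.2102]
```

Run:
```python
from h import *
a=pickle.load(open('scene0.pkl','rb'));b=pickle.load(open('side0.pkl','rb'))
np.set_printoptions(precision=4,suppress=True)
R=lambda m:cv2.minAreaRect((m*1000).astype(np.float32))
for n,d in(('scene',a),('side',b)):
    w=cloud(d);h=cv2.cvtColor(d["img"],cv2.COLOR_BGR2HSV)
    H,S,V=h[...,0],h[...,1],h[...,2]; x,y,z=w[...,0],w[...,1],w[...,2]
    reg=(x>.62)&(x<.76)&(y>-.1)&(y<.1)&(z>.195)&(z<.24)
    grn=(H>50)&(H<90)&(S>70)
    m=reg&~grn
    # ray onto tilted plane: iterate axis
    c=max(cv2.findContours(m.astype(np.uint8),0,1)[0],key=cv2.contourArea)[:,0]
    ax=np.array([np.cos(0.3),np.sin(.3)]);e=np.array([.665,-.02])
    f=foc(d);E=d["extrinsics"]
    D=np.stack([(c[:,0]-d["cx"])/f,-(c[:,1]-d["cy"])/f,-np.ones(len(c))],-1)@E[:3,:3].T
    for it in range(8):
        t15=np.tan(np.radians(15)); nn=np.array([-ax[0]*t15,-ax[1]*t15,1]);p0=np.array([*e,.21])
        t=((p0-E[:3,3])@nn)/(D@nn); P=E[:3,3]+D*t[:,None]
        r=R(P[:,:2]); bx=cv2.boxPoints(r)/1000
        s=[(bx[i]+bx[(i+1)%4])/2 for i in range(4)]
        L=[np.linalg.norm(bx[i]-bx[(i+1)%4]) for i in range(4)]
        sh=[i for i in range(4) if L[i]==min(L[0],L[1]) or abs(L[i]-min(L[0],L[1]))<1e-6]
        q=sorted([s[i] for i in sh],key=lambda p:p[0]); e=q[0]; ax=(q[1]-q[0])/np.linalg.norm(q[1]-q[0])
    print(n,'edge',e,'far',q[1],'yaw',np.degrees(np.arctan2(ax[1],ax[0])),L)
    # yellow edge and white
    ym=m&(H>15)&(H<35)&(S>100); print(' yellow pts med',np.nanmedian(w[ym],0))
    # foot stop yellow
    fm=(x>.5)&(x<.6)&(y>-.12)&(y<.05)&(z>.02)&(H>15)&(H<35)&(S>120)
    print(' foot',R(w[fm][:,:2]))
    # green top (cheeks z~.172)
    gm=(x>.58)&(x<.76)&(y>-.12)&(y<.08)&grn&(z>.16)&(z<.178); print(' cheek tops',gm.sum(),R(w[gm][:,:2]))
    gm=(x>.5)&(x<.8)&(y>-.15)&(y<.1)&grn&(z<.012); print(' base',gm.sum(),R(w[gm][:,:2]))
    # jig at bed & stops
    bl=(x>.38)&(x<.58)&(y>-.35)&(y<-.17)&(H>100)&(H<130)&(S>100)&(V>60)
    pts=w[bl&(z>.022)]; print(' jig stops rect',bl.sum(),R(pts[:,:2]))
    wt=(x>.38)&(x<.58)&(y>-.35)&(y<-.17)&(S<60)&(V>140)&(z>.018)
    print(' jig white',R(w[wt][:,:2]),np.nanmedian(w[wt],0))
```

```text
scene edge [ 0.6613 -0.0288] far [ 0.7261 -0.0121] yaw 14.466703 [np.float32(0.042656273), np.float32(0.06690616), np.float32(0.04265627), np.float32(0.06690616)]
 yellow pts med [ 0.6656 -0.0267  0.213 ]
 foot ((552.406005859375, -67.81988525390625), (31.940284729003906, 68.99107360839844), 30.933673858642578)
 cheek tops 140 ((680.81787109375, -45.54084396362305), (113.7520751953125, 36.482330322265625), 40.169586181640625)
 base 295 ((617.6080932617188, -32.69038772583008), (223.84976196289062, 114.44292449951172), 0.19546151161193848)
 jig stops rect 157 ((484.4923400878906, -260.3436279296875), (74.25675964355469, 115.14175415039062), 71.97763061523438)
 jig white ((483.39361572265625, -259.35009765625), (60.66925048828125, 93.39375305175781), 72.24236297607422) [ 0.4811 -0.259   0.0242]
side edge [ 0.6557 -0.0003] far [0.7224 0.0019] yaw 1.9103024 [np.float32(0.054878417), np.float32(0.06667093), np.float32(0.054878417), np.float32(0.06667093)]
 yellow pts med [ 0.666  -0.0196  0.2112]
 foot ((554.4366455078125, -48.100276947021484), (32.74675369262695, 88.10997009277344), 13.327180862426758)
 cheek tops 172 ((666.8677368164062, -21.779129028320312), (99.22845458984375, 70.45967864990234), 12.685074806213379)
 base 397 ((636.7887573242188, -32.28388595581055), (174.12725830078125, 90.11909484863281), 12.360987663269043)
 jig stops rect 87 ((485.2041320800781, -256.5708312988281), (77.47028350830078, 111.43163299560547), 71.98532104492188)
 jig white ((485.8936767578125, -260.68621826171875), (59.22190475463867, 102.44595336914062), 69.6334457397461) [ 0.4844 -0.2563  0.0231]
```

```bash
cat >> h.py <<'E'
from scipy.spatial.transform import Rotation as Rn
def delta(target_tcp,jaw_yaw_deg):
    from cell import arm
    o=arm.observe();R=Rn.from_rotvec(o["ee_rot"]).as_matrix();p=o["position"]
    np.set_printoptions(precision=4,suppress=True)
    print('clock',o["clock"],'pos',p,'width',o["width"],'F',o["force"]);print('axes x',R[:,0],'y',R[:,1],'z',R[:,2])
    cur=np.degrees(np.arctan2(R[1,2],R[0,2])); dw=(jaw_yaw_deg-cur+90)%180-90
    # tool x is down => turn about tool x = -world yaw
    print('shift tool',R.T@(np.array(target_tcp)-p),'jaw yaw now',cur,'turn',np.radians(dw)*np.sign(R[2,0]),'joints',o["joints"])
E
python3 - <<'E'
from h import *
delta([.4593,.2777,.12],84)
for n in('scene','side'):
    d=pickle.load(open(n+'0.pkl','rb'));w=cloud(d);x,y,z=[w[...,i] for i in range(3)]
    m=(z>.015)&(x>.2)&(x<1)&(y>-.5)&(y<.6)&(z<.5)
    k,l,st,c=cv2.connectedComponentsWithStats(m.astype(np.uint8))
    for i in range(1,k):
        if st[i,4]>30:q=w[l==i];print(n,c[i].round(),np.nanpercentile(q,3,axis=0),np.nanpercentile(q,97,axis=0))
E
```

```text
clock 0.15 pos [0.2012 0.5914 0.2261] width 0.9990835543543837 F [0.5662 0.6509 0.5926]
axes x [-0.0003 -0.0012 -1.    ] y [-0.9467  0.322  -0.0001] z [ 0.322   0.9467 -0.0012]
shift tool [ 0.1064 -0.3454 -0.2137] jaw yaw now 71.21497435928505 turn -0.22314079238237344 joints [-1.3456  0.4351  0.025   1.5738 -0.0116  1.134  -0.0751]
scene [343.  71.] [0.2032 0.5016 0.3044] [0.2441 0.5964 0.4945]
scene [325. 162.] [0.2764 0.4222 0.0163] [0.3586 0.5046 0.0519]
scene [303. 193.] [0.4236 0.2485 0.0206] [0.5001 0.3006 0.0371]
scene [358. 216.] [0.6697 0.3356 0.0189] [0.7239 0.3895 0.1129]
scene [253. 233.] [ 0.549  -0.0792  0.0241] [0.7225 0.0003 0.2217]
scene [172. 235.] [ 0.4338 -0.3018  0.0165] [ 0.5385 -0.2204  0.0339]
scene [124. 243.] [ 0.4133 -0.4653  0.0173] [ 0.5155 -0.3748  0.0336]
scene [163. 286.] [ 0.6015 -0.447   0.016 ] [ 0.7813 -0.2426  0.0292]
side [230. 136.] [ 0.5965 -0.4365  0.0165] [ 0.7766 -0.231   0.028 ]
side [289. 128.] [ 0.4107 -0.4561  0.0156] [ 0.513  -0.3669  0.0315]
side [277. 155.] [ 0.433  -0.296   0.0167] [ 0.535  -0.2139  0.0316]
side [213. 179.] [ 0.5466 -0.0676  0.0243] [0.7153 0.0147 0.2207]
side [252. 293.] [0.4234 0.2545 0.028 ] [0.4982 0.3055 0.0346]
side [154. 303.] [0.6593 0.3486 0.0221] [0.7146 0.4044 0.1118]
side [297. 370.] [0.2783 0.4262 0.0164] [0.3592 0.4748 0.0515]
side [382. 378.] [0.2005 0.4948 0.2996] [0.2138 0.5141 0.3367]
```

move_arm(steps="0.01 -0.03 -0.02 -0.02 0; 0.02 -0.065 -0.04 -0.05 0; 0.03 -0.1 -0.06 -0.08 0; 0.04 -0.135 -0.083 -0.1 0; 0.05 -0.17 -0.105 -0.12 0; 0.06 -0.205 -0.127 -0.14 0; 0.07 -0.24 -0.15 -0.16 0; 0.075 -0.275 -0.17 -0.18 0; 0.08 -0.31 -0.19 -0.2 0; 0.08 -0.3454 -0.2137 -0.223 0", squeeze=20)

```text
clock: 0.98
position: [0.458, 0.279, 0.1458]
ee_rot: [-1.133, 1.258, 1.133]
force: [1.2, -0.0, 0.1]
width: 0.999
```

move_arm(steps="0 0 0 0 0; 0 0 0 0 0; 0 0 0 0 0")

```text
clock: 1.23
position: [0.4572, 0.2809, 0.1466]
ee_rot: [-1.131, 1.258, 1.131]
force: [0.3, 0.6, 0.2]
width: 1.0
```

```bash
cat >> h.py <<'E'
def wpx2w(d,uv,h):
    f=foc(d); uv=np.atleast_2d(uv).astype(float); dx=uv[:,0]-d["cx"];dy=uv[:,1]-d["cy"];r=np.hypot(dx,dy);th=r/f
    s=np.where(r>0,np.sin(th)/np.maximum(r,1e-9),0); D=np.stack([dx*s,-dy*s,-np.cos(th)],-1)
    E=d["extrinsics"];D=D@E[:3,:3].T;o=E[:3,3];t=(h-o[2])/D[:,2];return o+D*t[:,None]
E
python3 - <<'E'
from h import *
from cell import arm
d=arm.get_image("wrist");cv2.imwrite('pics/w1.png',d["img"]);pickle.dump(d,open('w1.pkl','wb'))
h=cv2.cvtColor(d["img"],cv2.COLOR_BGR2HSV);red=((h[...,0]<8)|(h[...,0]>172))&(h[...,1]>150)&(h[...,2]>80)
k,l,st,c=cv2.connectedComponentsWithStats(red.astype(np.uint8))
for i in range(1,k):
    if st[i,4]>300:
        cc=max(cv2.findContours((l==i).astype(np.uint8),0,1)[0],key=cv2.contourArea)[:,0]
        P=wpx2w(d,cc,.032)[:,:2]; print(c[i],st[i],cv2.minAreaRect((P*1000).astype(np.float32)))
delta([.4593,.2777,.010],84)
E
```

```text
[149.14908101 130.72362151] [ 123  108   54   46 1469] ((394.19903564453125, 187.3160858154297), (30.310298919677734, 48.756309509277344), 11.779521942138672)
[250.36361469 183.29089175] [ 224  143   54   82 4194] ((457.6052551269531, 278.1606140136719), (49.89126968383789, 80.30057525634766), 82.72692108154297)
clock 1.2833 pos [0.4566 0.2818 0.1467] width 0.9992383355303294 F [-0.3634  0.2931  0.3806]
axes x [-0.0006  0.0005 -1.    ] y [-0.9946  0.1036  0.0006] z [0.1036 0.9946 0.0005]
shift tool [ 0.1367 -0.0032 -0.0039] jaw yaw now 84.0511067891272 turn 0.0008919817403921394 joints [-0.7013  0.3756  0.0649  1.8919 -0.032   0.8752  0.8465]
```

View pics/w1.png

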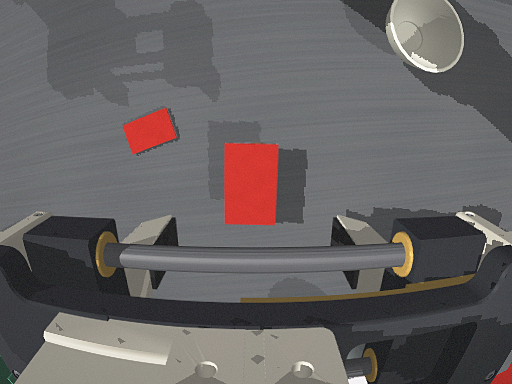

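The wrist picture shows the plate at (250,183), 80 x 50 mm, centre (0.4576, 0.2782), jaw yaw 82.7°. The smaller look-alike is at (149,131) and measures 49 x 30 mm.

move_arm(steps="0 0 0 0 0; 0 0 0 0 0; 0 0 0 0 0")

```text
clock: 1.53
position: [0.4567, 0.2818, 0.1468]
ee_rot: [-1.133, 1.256, 1.133]
force: [0.5, -0.1, -0.3]
width: 1.002
```

Run:
```python
from h import *
delta([.458,.278,.010],83)
```

```text
clock 1.5333 pos [0.4567 0.2818 0.1468] width 1.0023213156867414 F [ 0.4922 -0.075  -0.2722]
axes x [-0.0001  0.0002 -1.    ] y [-0.9947  0.1026  0.0001] z [0.1026 0.9947 0.0002]
shift tool [ 0.1368 -0.0017 -0.0037] jaw yaw now 84.10918876219853 turn 0.01935899592648473 joints [-0.7022  0.3755  0.0656  1.8918 -0.0316  0.8752  0.8471]
```

move_arm(steps="0.02 -0.0017 -0.0037 0.019 0; 0.05 -0.0017 -0.0037 0.019 0; 0.08 -0.0017 -0.0037 0.019 0; 0.11 -0.0017 -0.0037 0.019 0; 0.13 -0.0017 -0.0037 0.019 0; 0.1368 -0.0017 -0.0037 0.019 0; 0.1368 -0.0017 -0.0037 0.019 0")

```text
clock: 2.12
position: [0.4575, 0.2767, 0.0085]
ee_rot: [-1.118, 1.268, 1.119]
force: [-0.0, 0.1, 0.1]
width: 1.001
```

move_arm(steps="0 0 0 0 80; 0 0 0 0 120; 0 0 0 0 150; 0 0 0 0 200; 0 0 0 0 255; 0 0 0 0 255; 0 0 0 0 255; 0 0 0 0 255", squeeze=25)

```text
clock: 2.78
position: [0.4589, 0.277, 0.0103]
ee_rot: [-1.117, 1.265, 1.117]
force: [0.1, -0.3, 3.5]
width: 0.54
```

move_arm(steps="-0.01 0 0 0 255; -0.03 0 0 0 255; -0.06 0 0 0 255; -0.1 0 0 0 255; -0.14 0 0 0 255; -0.18 0 0 0 255; -0.22 0 0 0 255; -0.26 0 0 0 255; -0.29 0 0 0 255; -0.29 0 0 0 255")

```text
clock: 3.62
position: [0.4608, 0.2782, 0.3072]
ee_rot: [-1.116, 1.255, 1.115]
force: [1.7, 0.7, -1.7]
width: 0.536
```

Run:
```python
from h import *
delta([.56,-.04,.31],103)
```

```text
clock 3.6167 pos [0.4608 0.2782 0.3072] width 0.535919605563616 F [ 1.7005  0.7011 -1.7404]
axes x [ 0.0082  0.0063 -0.9999] y [-0.9923  0.1239 -0.0074] z [0.1238 0.9923 0.0073]
shift tool [-0.004  -0.1379 -0.3034] jaw yaw now 82.88792154672089 turn -0.351021988429129 joints [-0.7149  0.2262  0.0907  1.6747 -0.0219  1.2313  0.8271]
```

move_arm(steps="0 -0.012 -0.026 -0.03 255; 0 -0.026 -0.056 -0.07 255; 0 -0.04 -0.088 -0.1 255; 0 -0.054 -0.12 -0.14 255; 0 -0.068 -0.15 -0.17 255; 0 -0.082 -0.18 -0.21 255; 0 -0.096 -0.21 -0.24 255; -0.002 -0.11 -0.24 -0.28 255; -0.004 -0.124 -0.272 -0.32 255; -0.004 -0.1379 -0.3034 -0.351 255")

```text
clock: 4.45
position: [0.5577, -0.0429, 0.3041]
ee_rot: [-1.376, 1.092, 1.377]
force: [0.5, 0.6, -2.0]
width: 0.542
```

move_arm(steps="0 0 0 0 255; 0 0 0 0 255; 0 0 0 0 255; 0 0 0 0 255")

```text
clock: 4.78
position: [0.5575, -0.0396, 0.3037]
ee_rot: [-1.375, 1.092, 1.377]
force: [0.2, 0.7, -2.5]
width: 0.541
```

Run:
```python
from h import *
from cell import arm
d=arm.get_image("wrist");cv2.imwrite('pics/w2.png',d["img"]);pickle.dump(d,open('w2.pkl','wb'))
delta([.56,-.04,.31],103)
```

```text
clock 4.8333 pos [ 0.5577 -0.0395  0.3038] width 0.5394763343255924 F [ 0.3795  0.238  -2.5245]
axes x [-0.0006  0.0007 -1.    ] y [-0.9738 -0.2273  0.0004] z [-0.2272  0.9738  0.0008]
shift tool [-0.0062 -0.0022 -0.001 ] jaw yaw now 103.13521595487785 turn 0.002359963613846573 joints [-0.2063  0.2705  0.2372  1.6325 -0.067   1.2472  1.8441]
```

View pics/w2.png

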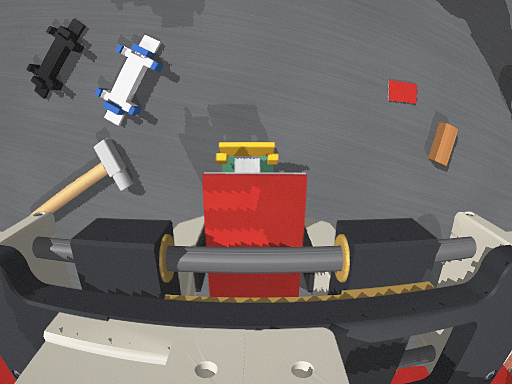

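The wrist view looks back toward the robot. The foot stop is at (247,147) with side tabs at (222,157) and (272,157), and the plate is held red side up. The white jig is at (130,80).

Run:
```python
from h import *
np.set_printoptions(precision=4,suppress=True)
d=pickle.load(open('w2.pkl','rb'))
g=cv2.resize(d["img"][130:185,195:300],None,fx=7,fy=7,interpolation=cv2.INTER_CUBIC);
j=cv2.resize(d["img"][25:135,85:175],None,fx=5,fy=5,interpolation=cv2.INTER_CUBIC);cv2.imwrite('pics/w2foot.png',g);cv2.imwrite('pics/w2jig.png',j)
v,u=np.mgrid[:384,:512];f=foc(d)
dx=u-d["cx"];dy=v-d["cy"];r=np.hypot(dx,dy);th=r/f;z=d["z_map"]
rho=z*np.tan(th)/np.maximum(r,1e-9)
w=np.stack([dx*rho,-dy*rho,-z,np.ones_like(z)],-1)@d["extrinsics"].T
h=cv2.cvtColor(d["img"],cv2.COLOR_BGR2HSV);H,S,V=h[...,0],h[...,1],h[...,2]
m=(H>15)&(H<35)&(S>120)&(V>80)&(v<170)&(u>200)&(u<300)
q=w[m][:,:3];print('foot',m.sum(),np.median(q,0),q.min(0),q.max(0))
top=q[(q[:,2]>.065)];print('top',len(top),cv2.minAreaRect((top[:,:2]*1000).astype(np.float32)))
print(cv2.minAreaRect((q[:,:2]*1000).astype(np.float32)))
for (a,b) in((247,144),(222,157),(272,157),(222,145),(272,145),(247,153),(247,165),(232,163),(262,163)): print(a,b,w[b,a,:3])
bl=(H>100)&(H<130)&(S>100)&(V>60)&(u>85)&(u<175)&(v<135)
k,l,st,c=cv2.connectedComponentsWithStats(bl.astype(np.uint8))
for i in range(1,k):
    if st[i,4]>8: print('blue',c[i],st[i,4],np.median(w[l==i],0)[:3],wpx2w(d,c[i],.031))
wt=(S<50)&(V>170)&(u>85)&(u<175)&(v<135)&(w[...,2]>.018)
q=w[wt];print('jig white',cv2.minAreaRect((q[:,:2]*1000).astype(np.float32)),np.median(q,0))
```

```text
foot 957 [ 0.5471 -0.0518  0.0548] [ 0.4866 -0.0964 -0.0015] [0.5845 0.0006 0.4615]
top 317 ((515.3744506835938, -58.951499938964844), (54.142799377441406, 72.51826477050781), 13.023438453674316)
((531.6115112304688, -56.30204391479492), (86.97703552246094, 96.78226470947266), 13.020299911499023)
247 144 [ 0.5371 -0.0524  0.0684]
222 157 [ 0.5651 -0.0825  0.0505]
272 157 [ 0.5494 -0.014   0.0499]
222 145 [ 0.5458 -0.0846  0.0682]
272 145 [ 0.5307 -0.0198  0.0694]
247 153 [ 0.5528 -0.0494  0.0442]
247 165 [ 0.5705 -0.0454  0.0404]
232 163 [ 0.5793 -0.0682  0.0066]
262 163 [ 0.5685 -0.0227  0.0083]
blue [141.8851  50.6081] 148 [ 0.4346 -0.2385  0.0302] [[ 0.435  -0.2383  0.031 ]]
blue [119.0408  48.1837] 49 [ 0.4353 -0.2787  0.0302] [[ 0.4353 -0.278   0.031 ]]
blue [156.2135  66.3708] 89 [ 0.4551 -0.2121  0.0247] [[ 0.4559 -0.2096  0.031 ]]
blue [99.0862 91.3448] 58 [ 0.5066 -0.3006  0.03  ] [[ 0.5066 -0.2985  0.031 ]]
blue [113.2045 107.517 ] 176 [ 0.5284 -0.2697  0.0299] [[ 0.5281 -0.2679  0.031 ]]
blue [134.404  110.1111] 99 [ 0.527  -0.2342  0.0224] [[ 0.5264 -0.2308  0.031 ]]
jig white ((505.5029296875, -179.0028076171875), (226.19589233398438, 110.87889862060547), 72.88157653808594) [ 0.4809 -0.2579  0.0238  1.    ]
```

View pics/w2foot.png

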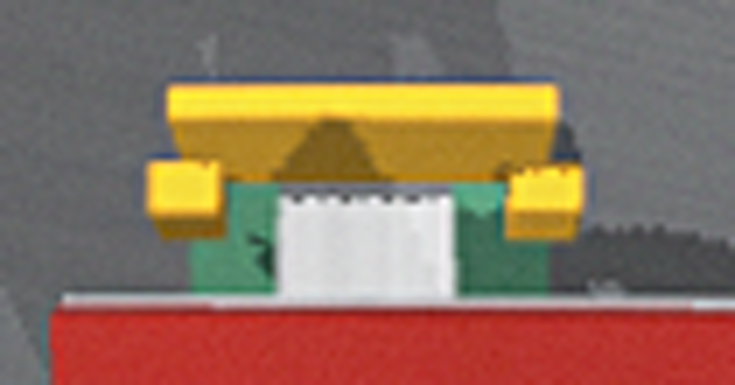

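View pics/w2jig.png

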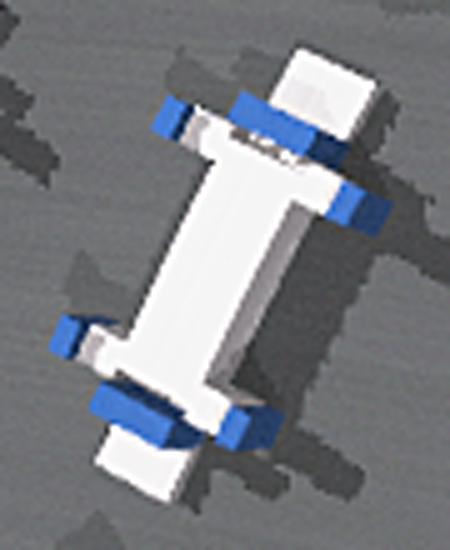

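Run:
```python
from h import *
delta([.6482,-.0274,.28],103)
```

```text
clock 4.8333 pos [ 0.5577 -0.0395  0.3038] width 0.5394763343255924 F [ 0.3795  0.238  -2.5245]
axes x [-0.0006  0.0007 -1.    ] y [-0.9738 -0.2273  0.0004] z [-0.2272  0.9738  0.0008]
shift tool [ 0.0237 -0.0909 -0.0088] jaw yaw now 103.13521595487785 turn 0.002359963613846573 joints [-0.2063  0.2705  0.2372  1.6325 -0.067   1.2472  1.8441]
```

move_arm(steps="0 -0.02 -0.002 0.0024 255; 0 -0.05 -0.005 0.0024 255; 0 -0.08 -0.008 0.0024 255; 0 -0.0909 -0.0088 0.0024 255; 0.015 -0.0909 -0.0088 0.0024 255; 0.0237 -0.0909 -0.0088 0.0024 255; 0.0237 -0.0909 -0.0088 0.0024 255; 0.0237 -0.0909 -0.0088 0.0024 255")

```text
clock: 5.5
position: [0.6477, -0.0286, 0.2798]
ee_rot: [-1.372, 1.095, 1.375]
force: [0.1, -0.4, -1.0]
width: 0.541
```

Run:
```python
from h import *
from cell import arm
delta([.6482,-.0274,.228],103)
g=[]
for n,c in(('scene',(200,150,310,270)),('side',(150,90,270,220))):
    d=arm.get_image(n);pickle.dump(d,open(n+'3.pkl','wb'));i=d["img"][c[1]:c[3],c[0]:c[2]];g.append(cv2.resize(i,(400,400),interpolation=cv2.INTER_CUBIC))
cv2.imwrite('pics/c3.png',np.hstack(g))
```

```text
clock 5.5 pos [ 0.6477 -0.0286  0.2798] width 0.5405352597056228 F [ 0.1463 -0.4211 -0.9756]
axes x [-0.0018  0.0002 -1.    ] y [-0.9747 -0.2236  0.0017] z [-0.2236  0.9747  0.0006]
shift tool [ 0.0518 -0.0008  0.0011] jaw yaw now 102.9193194526799 turn -0.0014081411930468245 joints [-0.1943  0.4422  0.2391  1.444  -0.1065  1.2698  1.8507]
```

View pics/c3.png

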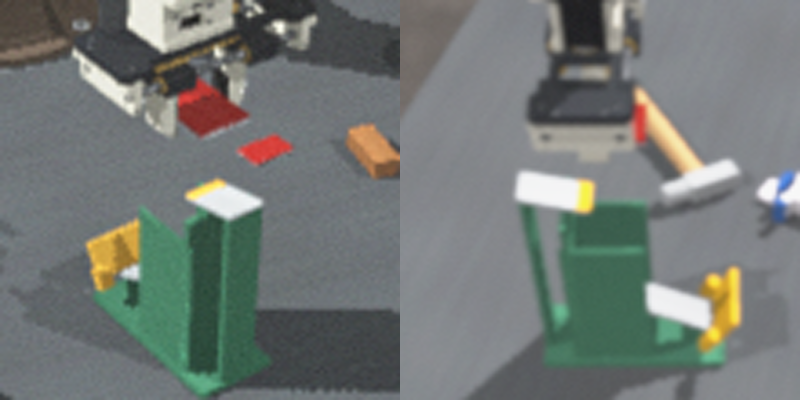

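The view shows the plate held above the yellow ramp edge, level and aligned with the ramp. Next: lower, then release.

move_arm(steps="0.015 -0.0008 0.0011 0 255; 0.032 -0.0008 0.0011 0 255; 0.045 -0.0008 0.0011 0 255; 0.0518 -0.0008 0.0011 0 255; 0.0518 -0.0008 0.0011 0 255; 0.0518 -0.0008 0.0011 0 255; 0.0518 -0.0008 0.0011 0 255")

```text
clock: 6.18
position: [0.6498, -0.0281, 0.2298]
ee_rot: [-1.374, 1.093, 1.371]
force: [-0.2, 0.2, -2.4]
width: 0.541
```

Run:
```python
from h import *
from cell import arm
delta([.6482,-.0274,.228],103)
g=[]
for n,c in(('scene',(200,150,310,270)),('side',(150,90,270,220))):
    d=arm.get_image(n);i=d["img"][c[1]:c[3],c[0]:c[2]];g.append(cv2.resize(i,(400,400),interpolation=cv2.INTER_CUBIC))
cv2.imwrite('pics/c4.png',np.hstack(g))
```

```text
clock 6.1833 pos [ 0.6498 -0.0281  0.2298] width 0.5414238932609926 F [-0.1737  0.172  -2.3635]
axes x [ 0.0019  0.0001 -1.    ] y [-0.9749 -0.2227 -0.0019] z [-0.2227  0.9749 -0.0004]
shift tool [0.0018 0.0014 0.0011] jaw yaw now 102.86950483751572 turn -0.00227757024327567 joints [-0.1903  0.4752  0.2305  1.5162 -0.1143  1.1615  1.8562]
```

View pics/c4.png

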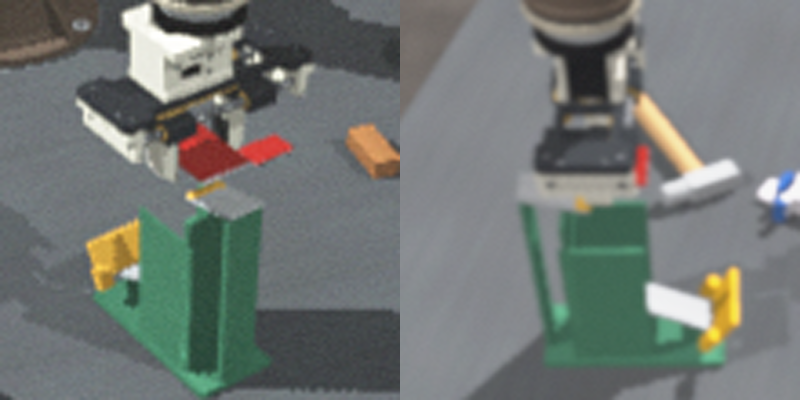

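move_arm(steps="0 0 0 0 0; 0 0 0 0 0; 0 0 0 0 0; 0 0 0 0 0; 0 0 0 0 0; 0 0 0 0 0; 0 0 0 0 0; 0 0 0 0 0; 0 0 0 0 0; 0 0 0 0 0")

```text
clock: 7.12
position: [0.6491, -0.028, 0.2284]
ee_rot: [-1.373, 1.094, 1.373]
force: [0.1, 0.1, 0.1]
width: 1.001
```

Run:
```python
from h import *
from cell import arm
g=[]
for n,c in(('scene',(200,150,310,270)),('side',(150,90,270,220))):
    d=arm.get_image(n);pickle.dump(d,open(n+'5.pkl','wb'));i=d["img"][c[1]:c[3],c[0]:c[2]];g.append(cv2.resize(i,(400,400),interpolation=cv2.INTER_CUBIC))
cv2.imwrite('pics/c5.png',np.hstack(g))
```

```text
(no output)
```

View pics/c5.png

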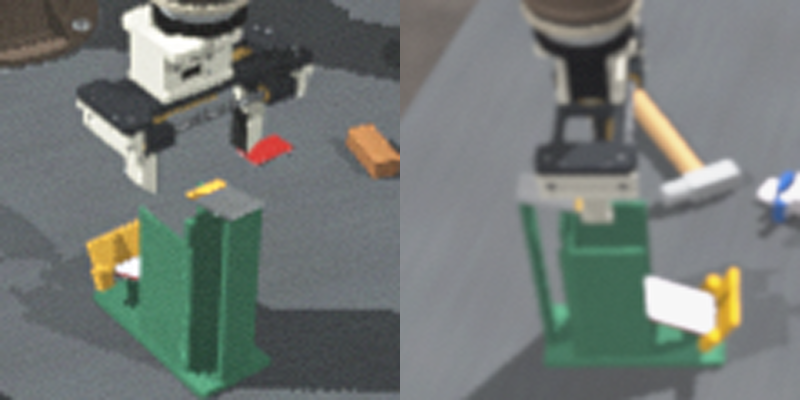

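The plate has turned over: bright face up on the slide against the foot stop, at about (232,190) in the side image. Next: back up and look from the wrist.

move_arm(steps="-0.02 0 0 0 0; -0.05 0 0 0 0; -0.08 0 0 0 0; -0.08 0.03 0 0 0; -0.08 0.07 0 0 0; -0.08 0.11 0 0 0; -0.08 0.115 0 0 0; -0.08 0.115 0 0 0; -0.08 0.115 0 0 0; -0.08 0.115 0 0 0")

```text
clock: 8.05
position: [0.5383, -0.0531, 0.3086]
ee_rot: [-1.374, 1.093, 1.373]
force: [0.7, -0.3, 0.6]
width: 0.997
```

Run:
```python
from h import *
from cell import arm
delta([.56,-.04,.30],103)
d=arm.get_image("wrist");cv2.imwrite('pics/w6.png',d["img"]);pickle.dump(d,open('w6.pkl','wb'))
```

```text
clock 8.05 pos [ 0.5383 -0.0531  0.3086] width 0.9974925137864044 F [ 0.7451 -0.3333  0.6251]
axes x [ 0.0011  0.0002 -1.    ] y [-0.9747 -0.2236 -0.0011] z [-0.2236  0.9747 -0.0001]
shift tool [ 0.0087 -0.0241  0.0079] jaw yaw now 102.91908286498827 turn -0.001412270427235487 joints [-0.1944  0.2344  0.2449  1.6682 -0.0597  1.2453  1.8594]
```

View pics/w6.png

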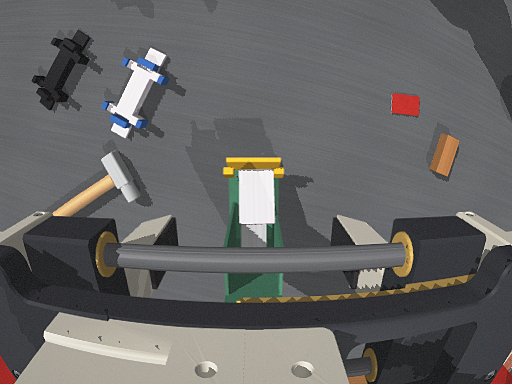

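Run:
```python
from h import *
np.set_printoptions(precision=4,suppress=True)
d=pickle.load(open('w6.pkl','rb'))
cv2.imwrite('pics/w6c.png',cv2.resize(d["img"][145:260,205:305],None,fx=5,fy=5,interpolation=cv2.INTER_CUBIC))
v,u=np.mgrid[:384,:512];f=foc(d)
dx=u-d["cx"];dy=v-d["cy"];r=np.hypot(dx,dy);th=r/f;z=d["z_map"]
rho=z*np.tan(th)/np.maximum(r,1e-9)
w=(np.stack([dx*rho,-dy*rho,-z,np.ones_like(z)],-1)@d["extrinsics"].T)[...,:3]
ex=np.array([.9744,.225]);ey=np.array([-.225,.9744])
A=w[...,:2]@ex;L=w[...,:2]@ey;Z=w[...,2]
h=cv2.cvtColor(d["img"],cv2.COLOR_BGR2HSV);H,S,V=h[...,0],h[...,1],h[...,2]
m=(S<50)&(V>190)&(u>236)&(u<278)&(v>166)&(v<226)
q=np.stack([A[m],L[m],Z[m]],1);print('plate n',m.sum(),'med',np.median(q,0),'p1',np.percentile(q,1,axis=0),'p99',np.percentile(q,99,axis=0))
P=np.linalg.lstsq(np.c_[q[:,0],q[:,1],np.ones(len(q))],q[:,2],rcond=None)[0];print('slope deg',np.degrees(np.arctan(P[:2])))
print(cv2.minAreaRect((w[m][:,:2]*1000).astype(np.float32)))
yel=(H>15)&(H<35)&(S>120)&(V>80)&(v<180)&(u>215)&(u<295)
for nm,mm in(('tabL',yel&(u<235)&(v>166)),('tabR',yel&(u>273)&(v>166)),('bar',yel&(v<165))):
    q=np.stack([A[mm],L[mm],Z[mm]],1);print(nm,mm.sum(),np.median(q,0),q.min(0),q.max(0))
g=(H>50)&(H<90)&(S>60)&(u>215)&(u<295)&(v<245)&(Z>.15)
q=np.stack([A[g],L[g],Z[g]],1);print('cheek top',g.sum(),np.percentile(q,2,axis=0),np.percentile(q,98,axis=0))
```

```text
plate n 1895 med [ 0.5683 -0.1688  0.0602] p1 [ 0.533  -0.1934  0.0099] p99 [ 0.6056 -0.1424  0.0778]
slope deg [ 0.7129 -2.6303]
((558.1756591796875, -41.12017059326172), (189.28187561035156, 55.780517578125), 10.962553024291992)
tabL 117 [ 0.5335 -0.209   0.0476] [ 0.5266 -0.2217 -0.0019] [ 0.5516 -0.2005  0.0526]
tabR 106 [ 0.5332 -0.1362  0.0487] [ 0.5265 -0.143  -0.0007] [ 0.5533 -0.125   0.0524]
bar 433 [ 0.5139 -0.173   0.0673] [ 0.4397 -0.2165 -0.0022] [ 0.5314 -0.13    0.4663]
cheek top 47 [ 0.4397 -0.2063  0.1505] [ 0.5934 -0.1394  0.4663]
```

View pics/w6c.png

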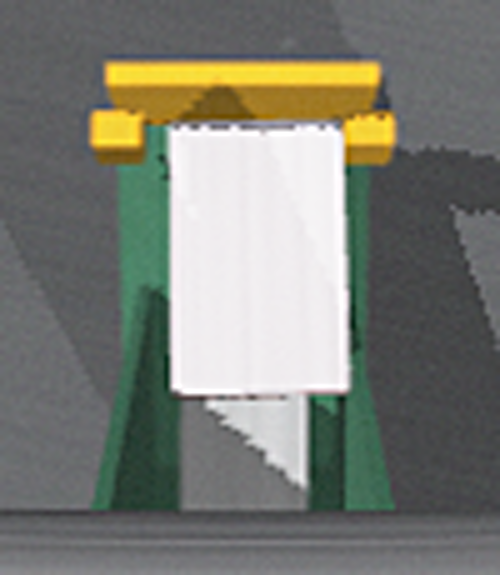

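Run:
```python
from h import *
np.set_printoptions(precision=4,suppress=True)
ex=np.array([.9744,.225]);ey=np.array([-.225,.9744])
d=pickle.load(open('w6.pkl','rb'))
s=pickle.load(open('side5.pkl','rb'));c=pickle.load(open('scene5.pkl','rb'))
pr=lambda n,p:print(n,(p[:,:2]@ex),(p[:,:2]@ey),p[:,2])
tab=[(205+x/5,145+y/5) for x,y in((91,112),(145,112),(91,148),(145,148),(345,152),(394,146),(92,163))]
for zz in(.045,.0525): pr('tabs%g'%zz,wpx2w(d,tab,zz))
pr('cheek side',ray(s,[(224.4,156.6)],.172)); pr('cheek scene',ray(c,[(238.5,212)],.172))
v,u=np.mgrid[:384,:512];f=foc(d)
dx=u-d["cx"];dy=v-d["cy"];r=np.hypot(dx,dy);th=r/f;z=d["z_map"]
rho=z*np.tan(th)/np.maximum(r,1e-9)
w=(np.stack([dx*rho,-dy*rho,-z,np.ones_like(z)],-1)@d["extrinsics"].T)[...,:3]
for uu in(228,279,255):
    for vv in range(166,184,1 if uu!=255 else 6): print(uu,vv,w[vv,uu,:2]@ex,w[vv,uu,:2]@ey,w[vv,uu,2])
for n,dd in(('side',s),('scene',c)):
    W=cloud(dd);hh=cv2.cvtColor(dd["img"],cv2.COLOR_BGR2HSV);A=W[...,:2]@ex;L=W[...,:2]@ey
    m=(hh[...,0]>50)&(hh[...,0]<90)&(hh[...,1]>60)&(W[...,2]>.12)&(W[...,2]<.165)&(A>.55)&(A<.7)&(abs(L+.17)<.06)
    print(n,'cheek along',np.percentile(A[m],[0,1,3,10,90,97,99]),'lat',np.percentile(L[m],[1,10,90,99]))
```

```text
tabs0.045 [0.5277 0.5278 0.5384 0.5385 0.5398 0.538  0.543 ] [-0.2164 -0.2006 -0.2166 -0.2008 -0.1425 -0.1282 -0.2165] [0.045 0.045 0.045 0.045 0.045 0.045 0.045]
tabs0.0525 [0.5261 0.5262 0.5367 0.5367 0.538  0.5362 0.5411] [-0.2155 -0.2001 -0.2158 -0.2003 -0.143  -0.1289 -0.2157] [0.0525 0.0525 0.0525 0.0525 0.0525 0.0525 0.0525]
cheek side [0.5908] [-0.2003] [0.172]
cheek scene [0.593] [-0.2054] [0.172]
228 166 0.5243484775216636 -0.2087151991890487 0.05147266778600612
228 167 0.5266477247074912 -0.20911173658428184 0.0474193557319012
228 168 0.5282199928821348 -0.20918517064579137 0.046956019639811164
228 169 0.5293207806045471 -0.20905821766004656 0.04871528434035027
228 170 0.530618568092496 -0.20901726292949005 0.049524060308138385
228 171 0.5322663252250451 -0.2091208690316069 0.04873762200335818
228 172 0.5332636119816532 -0.20896013714213837 0.050874749019279186
228 173 0.5348165307307324 -0.20902475788649746 0.05052588330139629
228 174 0.5368092997361016 -0.20925974515312382 0.04830360994827321
228 175 0.5396390410138243 -0.20981077859626093 0.0426087917718988
228 176 0.54
[... 1498 characters left out ...]
634
279 180 0.5580974798766598 -0.13116874284215121 0.00020564748411050493
279 181 0.5597665252577598 -0.13113730183554356 0.00022538912910569087
279 182 0.5613315840805185 -0.13114078207479812 0.0006539201819258378
279 183 0.5630937845381934 -0.1310795874313797 0.0003373073346851774
255 166 0.5249362252627926 -0.1701938616876996 0.04926327383833978
255 172 0.5350692362759517 -0.17018550401476334 0.0433737237028996
255 178 0.5437357009578345 -0.17019665294774217 0.044771396173047096
side cheek along [0.5956 0.5962 0.5974 0.602  0.6631 0.6934 0.6942] lat [-0.2051 -0.2035 -0.1374 -0.1357]
scene cheek along [0.5951 0.5992 0.6012 0.6137 0.6977 0.6987 0.6994] lat [-0.2109 -0.2095 -0.1672 -0.1451]
```

The plate on the slide measures along −69 mm, 4 mm off to one side, bare face up. The foot has side tabs and the cheeks leave little room for the gripper body. I will grasp about 16 mm toward the foot with the tips slightly high.

Run:
```python
from h import *
delta([.5763,-.0399,.15],103)
```

```text
clock 8.1 pos [ 0.5383 -0.0531  0.3084] width 1.0012489787044276 F [ 0.9326 -1.0721  0.2985]
axes x [ 0.0004 -0.     -1.    ] y [-0.9747 -0.2237 -0.0004] z [-0.2237  0.9747 -0.0001]
shift tool [ 0.1584 -0.0399  0.0044] jaw yaw now 102.92460035484181 turn -0.0013159720628457383 joints [-0.1944  0.2349  0.2449  1.6681 -0.0596  1.2454  1.8594]
```

move_arm(steps="0.01 -0.02 0.0044 0 0; 0.03 -0.0399 0.0044 0 0; 0.06 -0.0399 0.0044 0 0; 0.09 -0.0399 0.0044 0 0; 0.12 -0.0399 0.0044 0 0; 0.145 -0.0399 0.0044 0 0; 0.158 -0.0399 0.0044 0 0; 0.158 -0.0399 0.0044 0 0; 0.158 -0.0399 0.0044 0 0; 0.158 -0.0399 0.0044 0 0")

```text
clock: 8.93
position: [0.5762, -0.0404, 0.1512]
ee_rot: [-1.374, 1.094, 1.372]
force: [-0.1, -0.2, 0.9]
width: 1.002
```

Run:
```python
from h import *
from cell import arm
delta([.5763,-.0399,.04],103)
d=arm.get_image("wrist");cv2.imwrite('pics/w7.png',d["img"])
s=arm.get_image("side");cv2.imwrite('pics/s7.png',cv2.resize(s["img"][60:240,140:300],None,fx=4,fy=3.3,interpolation=cv2.INTER_CUBIC))
```

```text
clock 8.9333 pos [ 0.5762 -0.0404  0.1512] width 1.0020683050985275 F [-0.1278 -0.1762  0.9264]
axes x [ 0.0013 -0.0001 -1.    ] y [-0.9748 -0.223  -0.0012] z [-0.223   0.9748 -0.0004]
shift tool [ 0.1112 -0.0001  0.0005] jaw yaw now 102.88721473655599 turn -0.001968474194827179 joints [-0.1785  0.4323  0.2152  1.7987 -0.1125  0.9212  1.8813]
```

View pics/w7.png

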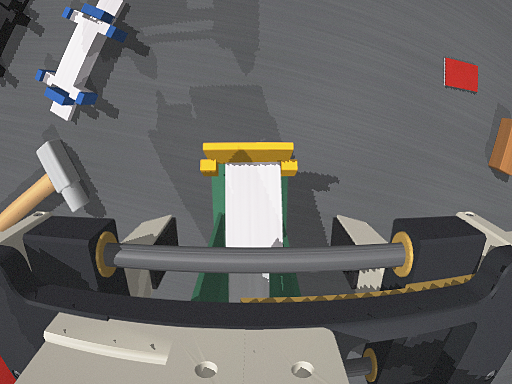

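View pics/s7.png

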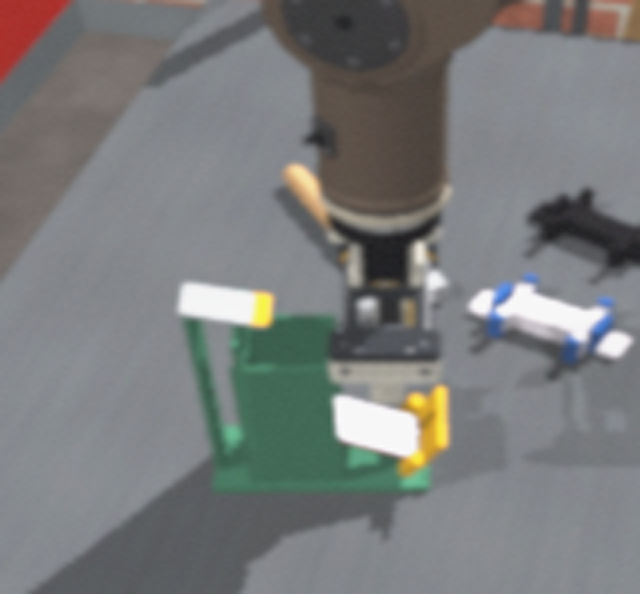

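move_arm(steps="0.012 0 0.0005 -0.001 0; 0.024 0 0.0005 -0.001 0; 0.036 0 0.0005 -0.001 0; 0.048 0 0.0005 -0.001 0; 0.06 0 0.0005 -0.001 0; 0.072 0 0.0005 -0.001 0; 0.082 0 0.0005 -0.001 0; 0.082 0 0.0005 -0.001 0")

```text
clock: 9.7
position: [0.5743, -0.0399, 0.0674]
ee_rot: [-1.373, 1.095, 1.375]
force: [-0.2, -0.0, 0.2]
width: 0.998
```

move_arm(steps="0.01 0 0 0 0; 0.02 0 0 0 0; 0.027 0 0 0 0; 0.029 0 0 0 0; 0.029 0 0 0 0; 0.029 0 0 0 0")

```text
clock: 10.2
position: [0.5756, -0.0404, 0.0397]
ee_rot: [-1.374, 1.094, 1.372]
force: [3.2, -2.8, -0.9]
width: 1.001
```

Run:
```python
from h import *
from cell import arm
delta([.5763,-.0399,.04],103)
s=arm.get_image("side");cv2.imwrite('pics/s8.png',cv2.resize(s["img"][60:240,140:300],None,fx=4,fy=3.3,interpolation=cv2.INTER_CUBIC))
```

```text
clock 10.2 pos [ 0.5756 -0.0404  0.0397] width 1.0006137987289003 F [ 3.1572 -2.8085 -0.8778]
axes x [ 0.0013 -0.0004 -1.    ] y [-0.9747 -0.2235 -0.0011] z [-0.2235  0.9747 -0.0007]
shift tool [-0.0003 -0.0008  0.0004] jaw yaw now 102.91591293504268 turn -0.0014675961418435131 joints [-0.1487  0.5771  0.1783  1.8916 -0.153   0.6847  1.9161]
```

View pics/s8.png

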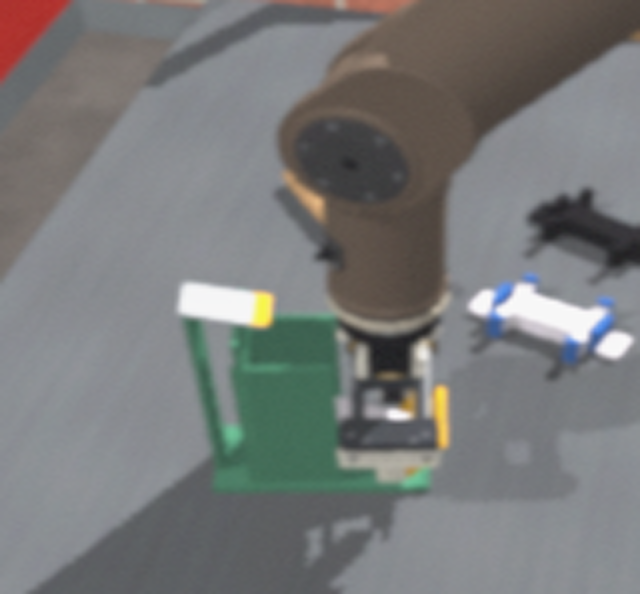

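move_arm(steps="-0.001 -0.0015 0 0 0; -0.001 -0.0015 0 0 0; -0.001 -0.0015 0 0 0")

```text
clock: 10.5
position: [0.5759, -0.0398, 0.0405]
ee_rot: [-1.373, 1.094, 1.374]
force: [1.7, -2.3, -1.2]
width: 1.001
```

move_arm(steps="-0.001 -0.001 0 0 60; -0.001 -0.001 0 0 85; -0.001 -0.001 0 0 100; -0.001 -0.001 0 0 110; -0.001 -0.001 0 0 120; -0.001 -0.001 0 0 140; -0.001 -0.001 0 0 180; -0.001 -0.001 0 0 255; -0.001 -0.001 0 0 255; -0.001 -0.001 0 0 255", squeeze=40)

```text
clock: 11.33
position: [0.5774, -0.0405, 0.0415]
ee_rot: [-1.374, 1.095, 1.372]
force: [1.7, -5.7, -1.5]
width: 0.536
```

Run:
```python
from h import *
from cell import arm
delta([.5763,-.0399,.04],103)
d=arm.get_image("wrist");cv2.imwrite('pics/w9.png',d["img"])
```

```text
clock 11.3333 pos [ 0.5774 -0.0405  0.0415] width 0.5361657390546626 F [ 1.6538 -5.7024 -1.4823]
axes x [ 0.0003 -0.001  -1.    ] y [-0.9748 -0.2231 -0.0001] z [-0.2231  0.9748 -0.001 ]
shift tool [0.0015 0.001  0.0008] jaw yaw now 102.89299671281476 turn -0.0018675596718394276 joints [-0.1499  0.5771  0.1799  1.8851 -0.152   0.6921  1.9146]
```

View pics/w9.png

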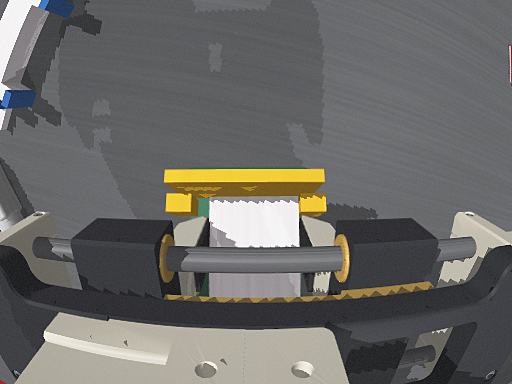

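Gripped at 49 mm width, with the plate between the pads and the foot bar at (245,180). Next: lift straight up.

move_arm(steps="-0.004 0 0 0 255; -0.01 0 0 0 255; -0.018 0 0 0 255; -0.028 0 0 0 255; -0.04 0 0 0 255; -0.052 0 0 0 255; -0.064 0 0 0 255; -0.076 0 0 0 255; -0.08 0 0 0 255; -0.08 0 0 0 255")

```text
clock: 12.22
position: [0.578, -0.04, 0.1224]
ee_rot: [-1.374, 1.093, 1.371]
force: [1.7, -4.6, -0.1]
width: 0.54
```

move_arm(steps="-0.02 0 0 0 255; -0.04 0.01 0 0 255; -0.07 0.03 0 0 255; -0.1 0.06 0 0 255; -0.13 0.08 0 0 255; -0.13 0.09 0 0 255; -0.13 0.09 0 0 255; -0.13 0.09 0 0 255")

```text
clock: 12.88
position: [0.4893, -0.0586, 0.2508]
ee_rot: [-1.373, 1.093, 1.375]
force: [-0.9, 1.2, -1.8]
width: 0.536
```

Run:
```python
from h import *
from cell import arm
delta([.485,-.26,.2],-17+90)
g=[]
for n in('scene','side'):
    d=arm.get_image(n);pickle.dump(d,open(n+'10.pkl','wb'));g.append(cv2.resize(d["img"][90:290,130:330],(400,400),interpolation=cv2.INTER_CUBIC))
cv2.imwrite('pics/c10.png',np.hstack(g))
d=arm.get_image("wrist");cv2.imwrite('pics/w10.png',d["img"]);pickle.dump(d,open('w10.pkl','wb'))
```

```text
clock 12.8833 pos [ 0.4893 -0.0586  0.2508] width 0.5355465380776836 F [-0.8555  1.1986 -1.7943]
axes x [-0.0005  0.001  -1.    ] y [-0.9744 -0.225   0.0002] z [-0.225   0.9744  0.0011]
shift tool [ 0.0505  0.0495 -0.1954] jaw yaw now 103.00118256207817 turn 0.5236194152001722 joints [-0.1897  0.1941  0.2401  1.8662 -0.0529  1.0878  1.8684]
```

View pics/c10.png

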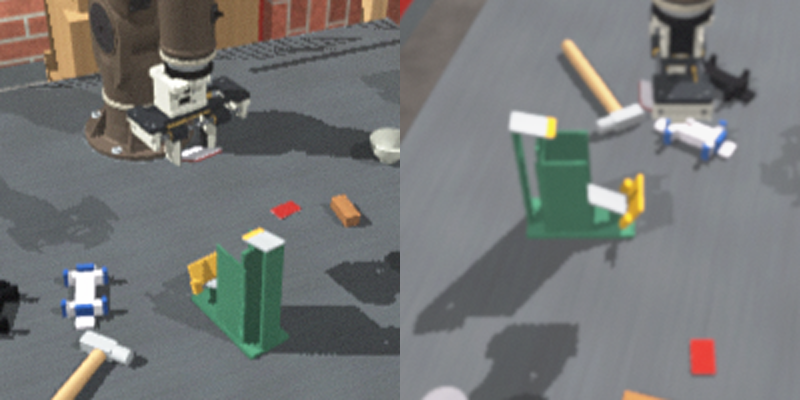

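View pics/w10.png

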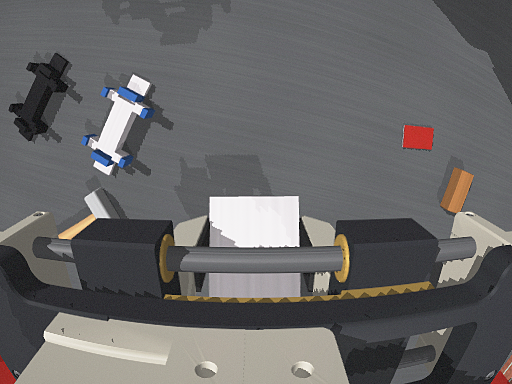

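```bash
cat >> h.py <<'E'
def wcloud(d):
    v,u=np.mgrid[:384,:512];f=foc(d)
    dx=u-d["cx"];dy=v-d["cy"];r=np.hypot(dx,dy);th=r/f;z=d["z_map"]
    rho=z*np.tan(th)/np.maximum(r,1e-9)
    return (np.stack([dx*rho,-dy*rho,-z,np.ones_like(z)],-1)@d["extrinsics"].T)[...,:3]
def plate_in_tool(d,p,R):
    w=wcloud(d);h=cv2.cvtColor(d["img"],cv2.COLOR_BGR2HSV);v,u=np.mgrid[:384,:512]
    t=(w-p)@R
    m=(u>205)&(u<305)&(v>185)&(v<246)&(h[...,1]<60)&(h[...,2]>120)&(abs(t[...,0]+.01)<.035)&(abs(t[...,2])<.027)
    m=cv2.erode(m.astype(np.uint8),np.ones((3,3)))>0
    q=t[m];a=np.polyfit(q[:,1],q[:,0],1)
    print('plate pts',m.sum(),'tool y range',np.percentile(q[:,1],[1,99]),'tool z',np.percentile(q[:,2],[1,99]),'slope deg',np.degrees(np.arctan(a[0])),'top at y=0: tool x',a[1])
E
python3 - <<'E'
from h import *
from cell import arm
o=arm.observe();plate_in_tool(pickle.load(open('w10.pkl','rb')),o["position"],Rn.from_rotvec(o["ee_rot"]).as_matrix())
delta([.54,-.275,.2],72.4)
E
```

```text
plate pts 3962 tool y range [-0.00047018  0.02249445] tool z [-0.02224169  0.02524477] slope deg 27.58840115145802 top at y=0: tool x -0.01111609633122822
clock 13.0333 pos [ 0.4897 -0.0587  0.2499] width 0.5366010235231918 F [ 0.0252  0.141  -2.4437]
axes x [-0.0023  0.0001 -1.    ] y [-0.9744 -0.225   0.0022] z [-0.225   0.9744  0.0006]
shift tool [ 0.0498 -0.0004 -0.2221] jaw yaw now 103.00297609847266 turn 0.5341226938274762 joints [-0.1897  0.1968  0.2403  1.865  -0.0526  1.0882  1.8683]
```

move_arm(steps="0.005 0 -0.022 0.05 255; 0.01 0 -0.045 0.1 255; 0.015 0 -0.068 0.16 255; 0.02 0 -0.09 0.22 255; 0.025 0 -0.112 0.28 255; 0.03 0 -0.135 0.33 255; 0.035 0 -0.158 0.38 255; 0.04 0 -0.18 0.44 255; 0.045 0 -0.2 0.49 255; 0.05 0 -0.222 0.534 255")

```text
clock: 13.87
position: [0.5398, -0.2762, 0.1993]
ee_rot: [-0.977, 1.342, 0.98]
force: [0.2, 0.5, -2.4]
width: 0.541
```

move_arm(steps="0 0 0 0 255; 0 0 0 0 255; 0 0 0 0 255; 0 0 0 0 255")

```text
clock: 14.2
position: [0.5396, -0.2745, 0.2009]
ee_rot: [-0.98, 1.339, 0.982]
force: [0.3, -0.1, -2.3]
width: 0.539
```

Run:
```python
from h import *
from cell import arm
d=arm.get_image("wrist");cv2.imwrite('pics/w11.png',d["img"]);pickle.dump(d,open('w11.pkl','wb'))
delta([.54,-.275,.2],72.4)
o=arm.observe();p=o["position"];R=Rn.from_rotvec(o["ee_rot"]).as_matrix();pickle.dump((p,R),open('p11.pkl','wb'));plate_in_tool(d,p,R)
```

```text
clock 14.25 pos [ 0.5396 -0.2746  0.2012] width 0.5357544460377553 F [-0.0376  0.0522 -2.8025]
axes x [-0.0002  0.0008 -1.    ] y [-0.9535  0.3014  0.0005] z [0.3014 0.9535 0.0007]
shift tool [ 0.0012 -0.0005 -0.0003] jaw yaw now 72.45701943622757 turn 0.0009951768998019072 joints [ 0.0917  0.4397  0.4177  1.681  -0.1995  1.0637  1.8362]
plate pts 3962 tool y range [0.     0.0232] tool z [-0.0231  0.0243] slope deg 27.524932090310198 top at y=0: tool x -0.010951845359647437
```

View pics/w11.png

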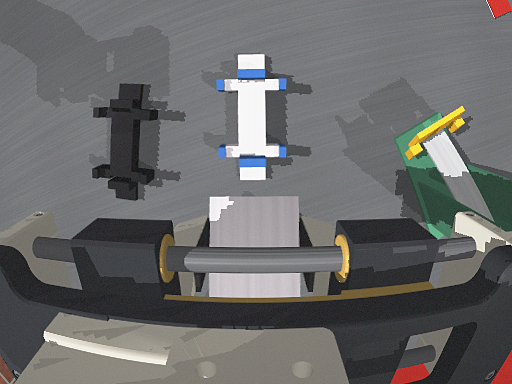

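Jig at (252,115), nicely aligned with the tool; plate held at (254,245), bare face up.

Run:
```python
from h import *
np.set_printoptions(precision=4,suppress=True)
d=pickle.load(open('w11.pkl','rb'));p,R=pickle.load(open('p11.pkl','rb'))
w=wcloud(d);t=(w-p)@R
h=cv2.cvtColor(d["img"],cv2.COLOR_BGR2HSV);H,S,V=h[...,0],h[...,1],h[...,2]
bl=((H>100)&(H<130)&(S>100)&(V>60)).astype(np.uint8);bl[190:]=0
k,l,st,c=cv2.connectedComponentsWithStats(bl)
for i in range(1,k):
    if st[i,4]>15:
        m=(l==i)&(w[...,2]>.027);q=t[m];print(c[i],st[i,4],m.sum(),'tool yz med',np.median(q,0)[1:],'y',np.percentile(q[:,1],[2,98]),'z',np.percentile(q[:,2],[2,98]),'world',np.median(w[m],0))
v,u=np.mgrid[:384,:512]
m=(S<60)&(V>150)&(u>235)&(u<270)&(v>90)&(v<148);q=t[m];print('bed z',np.median(w[m],0),'tool z range',np.percentile(q[:,2],[2,98]),'fit',np.polyfit(q[:,1],q[:,2],1))
cv2.imwrite('pics/w11j.png',cv2.resize(d["img"][45:190,205:300],None,fx=5,fy=4,interpolation=cv2.INTER_CUBIC))
# rows/cols profile of blue end stops
for i in range(1,k):
    if st[i,4]>15: print(st[i])
```

```text
[250.3986  73.7113] 291 252 tool yz med [ 0.1103 -0.0031] y [0.1059 0.1149] z [-0.0177  0.0115] world [ 0.4336 -0.2444  0.0308]
[219.7653  84.8776] 98 78 tool yz med [ 0.0985 -0.0364] y [0.0929 0.1036] z [-0.0408 -0.0329] world [ 0.4347 -0.2797  0.0307]
[282.1789  83.7789] 95 76 tool yz med [0.0984 0.0311] y [0.0929 0.1045] z [0.0278 0.0345] world [ 0.4549 -0.2152  0.0307]
[282.2  150.74] 100 76 tool yz med [0.0238 0.032 ] y [0.0182 0.0295] z [0.0285 0.0354] world [ 0.5266 -0.2367  0.0306]
[221.5474 151.3684] 95 78 tool yz med [ 0.0229 -0.0352] y [0.017  0.0285] z [-0.0395 -0.0316] world [ 0.5071 -0.3014  0.0305]
[252.     161.0614] 293 234 tool yz med [ 0.0113 -0.0021] y [0.0065 0.0159] z [-0.0162  0.0119] world [ 0.5282 -0.2731  0.0307]
bed z [ 0.4829 -0.2587  0.0238] tool z range [-0.0185  0.0139] fit [-0.0133 -0.0014]
[237  69  28  11 291]
[216  79   9  13  98]
[279  78   8  13  95]
[279 143   8  15 100]
[218 144   8  14  95]
[239 156  27  11 293]
```

View pics/w11j.png

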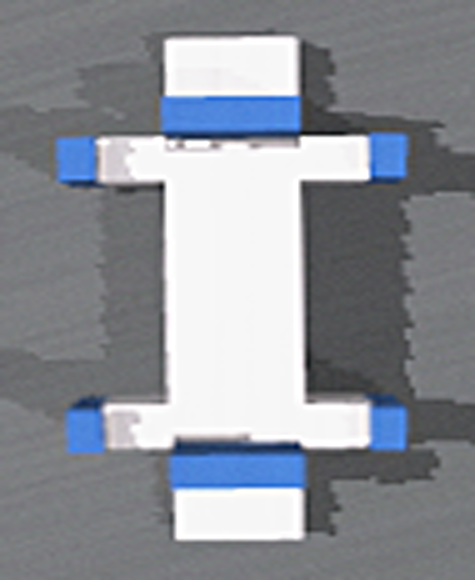

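move_arm(steps="0.01 0.02 -0.0006 -0.003 255; 0.03 0.045 -0.0015 -0.006 255; 0.06 0.065 -0.002 -0.009 255; 0.09 0.0759 -0.0022 -0.011 255; 0.115 0.0759 -0.0022 -0.011 255; 0.135 0.0759 -0.0022 -0.011 255; 0.145 0.0759 -0.0022 -0.011 255; 0.145 0.0759 -0.0022 -0.011 255; 0.145 0.0759 -0.0022 -0.011 255; 0.145 0.0759 -0.0022 -0.011 255")

```text
clock: 15.08
position: [0.4673, -0.2553, 0.0577]
ee_rot: [-0.989, 1.334, 0.986]
force: [0.5, -0.0, -1.9]
width: 0.535
```

Run:
```python
from h import *
from cell import arm
p,R=pickle.load(open('p11.pkl','rb'))
tgt=p+R@np.array([0,.0759,-.0022]);tgt[2]=.033
yaw=np.degrees(np.arctan2(R[1,2],R[0,2]))+np.degrees(.011)
print(tgt,yaw)
delta(tgt,yaw)
d=arm.get_image("wrist");cv2.imwrite('pics/w12.png',d["img"]);pickle.dump(d,open('w12.pkl','wb'))
o=arm.observe();p=o["position"];R=Rn.from_rotvec(o["ee_rot"]).as_matrix();plate_in_tool(d,p,R)
w=wcloud(d);t=(w-p)@R
h=cv2.cvtColor(d["img"],cv2.COLOR_BGR2HSV);H,S,V=h[...,0],h[...,1],h[...,2]
bl=((H>100)&(H<130)&(S>100)&(V>60)).astype(np.uint8)
k,l,st,c=cv2.connectedComponentsWithStats(bl)
for i in range(1,k):
    if st[i,4]>30:
        m=(l==i)&(w[...,2]>.027);q=t[m];
        if m.sum()>10: print(c[i],m.sum(),'tool yz med',np.median(q,0)[1:],'y',np.percentile(q[:,1],[2,98]),'z',np.percentile(q[:,2],[2,98]))
```

```text
[ 0.46659631 -0.25381995  0.033     ] 73.08727301087147
clock 15.0833 pos [ 0.4673 -0.2553  0.0577] width 0.5351979357091495 F [ 0.5197 -0.0231 -1.9169]
axes x [ 0.0019 -0.0007 -1.    ] y [-0.9562  0.2926 -0.002 ] z [ 0.2926  0.9562 -0.0001]
shift tool [0.0247 0.0012 0.0012] jaw yaw now 72.98653534553178 turn -0.0017582039409498181 joints [ 0.145   0.5087  0.3484  2.0013 -0.2702  0.6735  1.9388]
plate pts 4005 tool y range [0.     0.0231] tool z [-0.023   0.0244] slope deg 27.777015083630772 top at y=0: tool x -0.011314917160239683
[254.6739 162.9493] 777 tool yz med [0.0364 0.0007] y [0.0312 0.0413] z [-0.0129  0.0153]
[305.7029 179.3714] 246 tool yz med [0.0246 0.035 ] y [0.0184 0.0304] z [0.0311 0.0391]
[203.3416 179.8602] 247 tool yz med [ 0.0247 -0.0325] y [0.0185 0.0303] z [-0.0367 -0.0286]
[206.2105 281.0395] 71 tool yz med [-0.0502 -0.0346] y [-0.058 -0.007] z [-0.0363 -0.0238]
[302.5067 282.3067] 73 tool yz med [-0.0527  0.0364] y [-0.058  -0.0069] z [0.0251 0.0392]
```

View pics/w12.png

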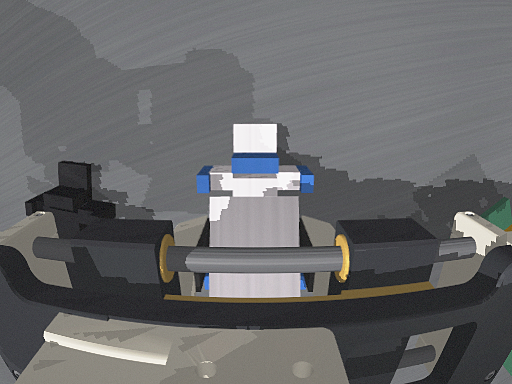

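move_arm(steps="0.006 0.001 0.0012 0 255; 0.012 0.001 0.0012 0 255; 0.018 0.001 0.0012 0 255; 0.022 0.001 0.0012 0 255; 0.0245 0.001 0.0012 0 255; 0.0245 0.001 0.0012 0 255; 0.0245 0.001 0.0012 0 255")

```text
clock: 15.72
position: [0.4655, -0.2536, 0.0317]
ee_rot: [-0.987, 1.336, 0.988]
force: [-0.0, -0.3, -2.7]
width: 0.534
```

move_arm(steps="0 0 0 0 255; 0 0 0 0 255; 0.001 0 0 0 255; 0.002 0 0 0 255; 0.003 0 0 0 255; 0.004 0 0 0 255; 0.004 0 0 0 255", squeeze=10)

```text
clock: 16.3
position: [0.4664, -0.2539, 0.0281]
ee_rot: [-0.988, 1.335, 0.986]
force: [1.9, -0.8, 1.1]
width: 0.543
```

move_arm(steps="0.001 0 0 0 255; 0.002 0 0 0 255; 0.003 0 0 0 255; 0.004 0 0 0 255; 0.005 0 0 0 255; 0.005 0 0 0 255")

```text
clock: 16.8
position: [0.4652, -0.2534, 0.0226]
ee_rot: [-0.987, 1.336, 0.988]
force: [0.9, -0.3, 0.0]
width: 0.544
```

Run:
```python
from h import *
from cell import arm
delta([.4666,-.2538,.0194],73.09)
d=arm.get_image("wrist");cv2.imwrite('pics/w13.png',d["img"])
o=arm.observe();p=o["position"];R=Rn.from_rotvec(o["ee_rot"]).as_matrix();plate_in_tool(d,p,R)
```

```text
clock 16.8 pos [ 0.4652 -0.2534  0.0226] width 0.5437721955130098 F [ 0.8881 -0.3303  0.0401]
axes x [-0.0009  0.0004 -1.    ] y [-0.9561  0.2929  0.001 ] z [0.2929 0.9561 0.0001]
shift tool [ 0.0032 -0.0015 -0.    ] jaw yaw now 72.96922303078705 turn -0.0021079557733458816 joints [ 0.1673  0.5624  0.3176  2.0258 -0.3002  0.5983  1.9627]
plate pts 4294 tool y range [-0.0005  0.0275] tool z [-0.0241  0.0248] slope deg 16.10217858289417 top at y=0: tool x -0.011605955010519394
```

View pics/w13.png

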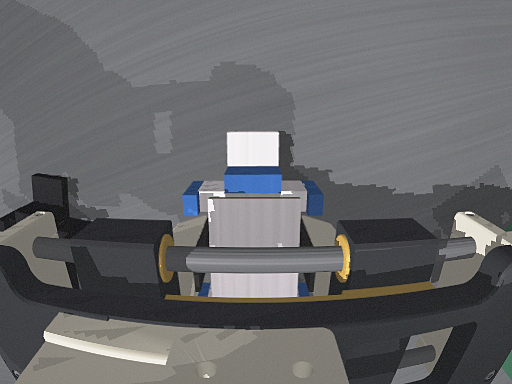

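move_arm(steps="0.0005 -0.001 0 0 255; 0.001 -0.002 0 0 255; 0.0015 -0.003 0 0 255; 0.002 -0.003 0 0 255; 0.0025 -0.003 0 0 255; 0.003 -0.003 0 0 255; 0.004 -0.003 0 0 255; 0.004 -0.003 0 0 255")

```text
clock: 17.52
position: [0.4688, -0.2545, 0.0193]
ee_rot: [-0.988, 1.335, 0.987]
force: [-1.7, 1.2, 4.1]
width: 0.543
```

Run:
```python
from h import *
from cell import arm
delta([.4666,-.2538,.0194],73.09)
d=arm.get_image("wrist");cv2.imwrite('pics/w14.png',d["img"])
o=arm.observe();p=o["position"];R=Rn.from_rotvec(o["ee_rot"]).as_matrix();plate_in_tool(d,p,R)
```

```text
clock 17.5167 pos [ 0.4688 -0.2545  0.0193] width 0.5431795785812882 F [-1.6947  1.1992  4.054 ]
axes x [ 0.0006  0.0001 -1.    ] y [-0.9561  0.2929 -0.0006] z [0.2929 0.9561 0.0003]
shift tool [-0.0001  0.0023 -0.    ] jaw yaw now 72.96685763871245 turn -0.0021492396531481313 joints [ 0.1698  0.5712  0.3144  2.0198 -0.3038  0.5943  1.9644]
plate pts 4659 tool y range [-0.0004  0.0302] tool z [-0.0235  0.0248] slope deg 10.6303445231746 top at y=0: tool x -0.012147397405423036
```

View pics/w14.png

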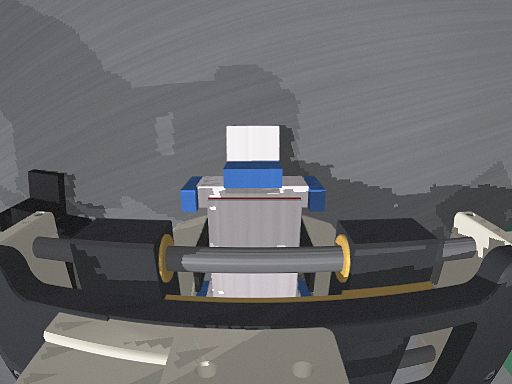

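move_arm(steps="0 -0.001 0 0 255; 0 -0.002 0 0 255; 0.0005 -0.002 0 0 255; 0.001 -0.002 0 0 255; 0.0015 -0.002 0 0 255; 0.002 -0.002 0 0 255; 0.002 -0.002 0 0 255; 0.002 -0.002 0 0 255", squeeze=4)

```text
clock: 18.23
position: [0.471, -0.2552, 0.0171]
ee_rot: [-0.988, 1.335, 0.987]
force: [-0.7, 0.9, 3.5]
width: 0.543
```

Run:
```python
from h import *
from cell import arm
delta([.4666,-.2538,.0194],73.09)
d=arm.get_image("wrist");cv2.imwrite('pics/w15.png',d["img"])
o=arm.observe();p=o["position"];R=Rn.from_rotvec(o["ee_rot"]).as_matrix();plate_in_tool(d,p,R)
```

```text
clock 18.2333 pos [ 0.471  -0.2552  0.0171] width 0.5433816636366903 F [-0.6951  0.8881  3.5325]
axes x [ 0.001  -0.0004 -1.    ] y [-0.9561  0.2929 -0.001 ] z [ 0.2929  0.9561 -0.0001]
shift tool [-0.0023  0.0046  0.0001] jaw yaw now 72.96875184880064 turn -0.0021161794503848706 joints [ 0.1711  0.5772  0.3126  2.0156 -0.3056  0.592   1.965 ]
plate pts 4741 tool y range [0.0007 0.0308] tool z [-0.0234  0.0248] slope deg 9.396129438632261 top at y=0: tool x -0.01441633275353291
```

View pics/w15.png

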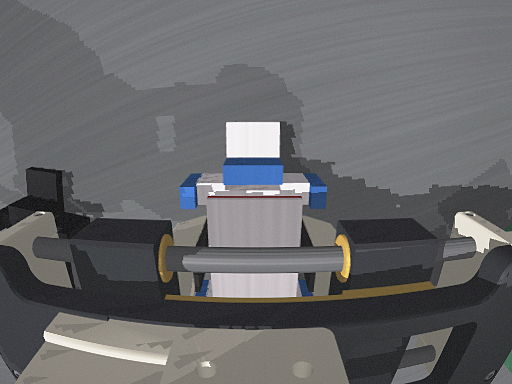

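Run:
```python
from h import *
from cell import arm
g=[]
for n,c in(('scene',(140,190,220,270)),('side',(235,115,325,205))):
    d=arm.get_image(n);g.append(cv2.resize(d["img"][c[1]:c[3],c[0]:c[2]],(400,400),interpolation=cv2.INTER_CUBIC))
cv2.imwrite('pics/c16.png',np.hstack(g))
```

```text
(no output)
```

View pics/c16.png

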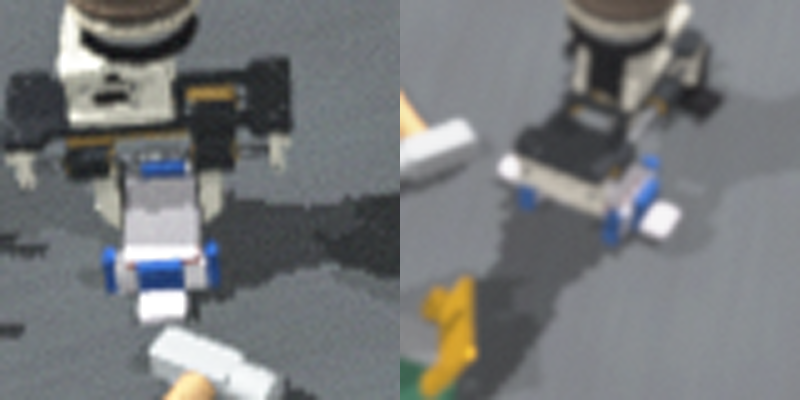

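```bash
cat >> h.py <<'E'
JC=np.array([.4829,-.2590]);  # refined below
def jigframe(w,c=(.4809,-.2587),yaw=-17.0):
    a=np.radians(yaw);ex=np.array([np.cos(a),np.sin(a)]);ey=np.array([-ex[1],ex[0]]);q=w[...,:2]-np.array(c);return np.stack([q@ex,q@ey,w[...,2]],-1)
E
python3 - <<'E'
from h import *
from cell import arm
np.set_printoptions(precision=4,suppress=True)
p,R=pickle.load(open('p11.pkl','rb'));print('jig centre from w11',p+R@np.array([0,.0609,-.0022]))
for n in('scene','side'):
    d=arm.get_image(n);w=cloud(d);h=cv2.cvtColor(d["img"],cv2.COLOR_BGR2HSV);H,S,V=h[...,0],h[...,1],h[...,2]
    t=jigframe(w);near=(abs(t[...,0])<.07)&(abs(t[...,1])<.05)&(t[...,2]<.06)
    bl=near&(H>100)&(H<130)&(S>100)&(V>50)
    k,l,st,c=cv2.connectedComponentsWithStats(bl.astype(np.uint8))
    for i in range(1,k):
        if st[i,4]>8: print(n,'blue',c[i].round(),np.median(t[l==i],0),t[l==i][:,0].min(),t[l==i][:,0].max())
    m=near&(S<60)&(abs(t[...,1])<.018)&(t[...,2]>.027)
    for a in np.arange(-.05,.06,.01):
        s=m&(abs(t[...,0]-a)<.005)
        if s.sum()>4: print(n,'x %.3f z %.4f n %d'%(a,np.median(t[s][:,2]),s.sum()))
E
```

```text
jig centre from w11 [ 0.4809 -0.2583  0.2012]
scene blue [172. 223.] [-0.0445  0.0009  0.0308] -0.053219019913995816 -0.03704274059897063
scene blue [161. 243.] [ 0.0439 -0.0355  0.0222] 0.000622082992212494 0.04857329115857962
scene blue [182. 242.] [0.0437 0.0349 0.0176] -0.0011207483144828171 0.04912496020209235
scene blue [172. 244.] [0.0564 0.0008 0.0261] 0.04401907919338068 0.06040685651331875
scene x -0.030 z 0.0305 n 18
scene x -0.020 z 0.0315 n 18
scene x -0.010 z 0.0320 n 21
scene x 0.000 z 0.0306 n 20
scene x 0.010 z 0.0312 n 21
scene x 0.020 z 0.0309 n 23
scene x 0.030 z 0.0312 n 20
scene x 0.040 z 0.0310 n 15
side blue [290. 159.] [-0.0497  0.0051  0.0286] -0.05263929374867273 -0.04283759427462378
side blue [263. 160.] [0.0387 0.0413 0.015 ] 0.03330296823032152 0.043688449281815825
side blue [282. 166.] [-0.037   0.0402  0.0183] -0.040996564031552996 -0.03229321398706936
side x -0.030 z 0.0301 n 15
side x -0.020 z 0.0298 n 8
```

The scene depth shows the plate already lying level (z 0.031 along its whole length). The slope read from the wrist depth at close range disagrees, and the fingers have begun sliding on a seated plate. Next: let go and back straight up.

move_arm(steps="0 0 0 0 110; 0 0 0 0 100; 0 0 0 0 90; 0 0 0 0 75; 0 0 0 0 75; 0 0 0 0 75; 0 0 0 0 75")

```text
clock: 19.07
position: [0.4704, -0.255, 0.0169]
ee_rot: [-0.987, 1.335, 0.988]
force: [-0.1, -0.8, 0.6]
width: 0.708
```

move_arm(steps="-0.005 0 0 0 75; -0.015 0 0 0 75; -0.03 0 0 0 75; -0.05 0 0 0 75; -0.075 0 0 0 75; -0.1 0 0 0 75; -0.13 -0.02 0 0 75; -0.16 -0.05 0 0 75; -0.16 -0.06 0 0 75; -0.16 -0.06 0 0 75")

```text
clock: 19.9
position: [0.5313, -0.2735, 0.18]
ee_rot: [-0.992, 1.331, 0.984]
force: [-0.6, 0.5, -0.2]
width: 0.708
```

Run:
```python
from h import *
from cell import arm
np.set_printoptions(precision=4,suppress=True)
print(arm.observe()["position"],arm.observe()["clock"])
d=arm.get_image("wrist");w=wcloud(d);pickle.dump(d,open('w17.pkl','wb'))
cv2.imwrite('pics/w17.png',d["img"])
t=jigframe(w);h=cv2.cvtColor(d["img"],cv2.COLOR_BGR2HSV);H,S,V=h[...,0],h[...,1],h[...,2]
near=(abs(t[...,0])<.07)&(abs(t[...,1])<.05)&(t[...,2]<.06)
bl=near&(H>100)&(H<130)&(S>100)&(V>50)
k,l,st,c=cv2.connectedComponentsWithStats(bl.astype(np.uint8))
for i in range(1,k):
    if st[i,4]>20: q=t[l==i];q=q[q[:,2]>.026];print('blue',c[i].round(),np.median(q,0),np.percentile(q,[2,98],axis=0)[:,:2].tolist())
m=near&(S<60)&(t[...,2]>.0275)
q=t[m];print('plate pts',m.sum(),np.median(q,0),np.percentile(q,[1,99],axis=0)); 
P=np.linalg.lstsq(np.c_[q[:,:2],np.ones(len(q))],q[:,2],rcond=None)[0];print('tilt deg',np.degrees(np.arctan(P[:2])))
print(cv2.minAreaRect((q[:,:2]*1000).astype(np.float32)))
g=[]
for n,cc in(('scene',(140,190,220,270)),('side',(235,115,325,205))):
    d=arm.get_image(n);cv2.imwrite('pics/%s17.png'%n,d["img"]);g.append(cv2.resize(d["img"][cc[1]:cc[3],cc[0]:cc[2]],(400,400),interpolation=cv2.INTER_CUBIC))
cv2.imwrite('pics/c17.png',np.hstack(g))
```

```text
[ 0.5313 -0.2735  0.18  ] 19.9
blue [253.  78.] [-0.0495  0.0001  0.0308] [[-0.054303407793517486, -0.014077040109693885], [-0.04482505832719768, 0.015242303870577617]]
blue [220.  90.] [-0.038  -0.0336  0.0307] [[-0.04334391938987082, -0.03772404047104071], [-0.031841586356980534, -0.0294828789204638]]
blue [287.  89.] [-0.038   0.0346  0.0308] [[-0.04324087017560303, 0.030493338183763347], [-0.03186088824820389, 0.037883413473061546]]
blue [221. 160.] [ 0.0382 -0.0335  0.0308] [[0.031921683617340824, -0.03691812693283123], [0.04368921941611438, -0.029410503519046515]]
blue [285. 160.] [0.0378 0.0342 0.0308] [[0.031855812073198944, 0.0304621835252867], [0.04369170334402223, 0.03812452686628265]]
blue [254. 172.] [0.0498 0.0001 0.0307] [[0.04497986420558111, -0.014700781084267695], [0.05477270607270715, 0.014878301541877808]]
plate pts 3641 [0.0026 0.0011 0.0298] [[-0.0356 -0.0234  0.0282]
 [ 0.0428  0.0256  0.0314]]
tilt deg [ 0.0034 -0.0715]
((3.6331939697265625, -1.6543197631835938), (55.30707550048828, 79.01950073242188), 89.8429183959961)
```

View pics/w17.png

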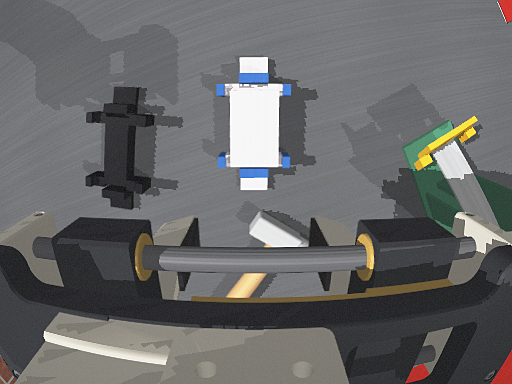

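View pics/c17.png

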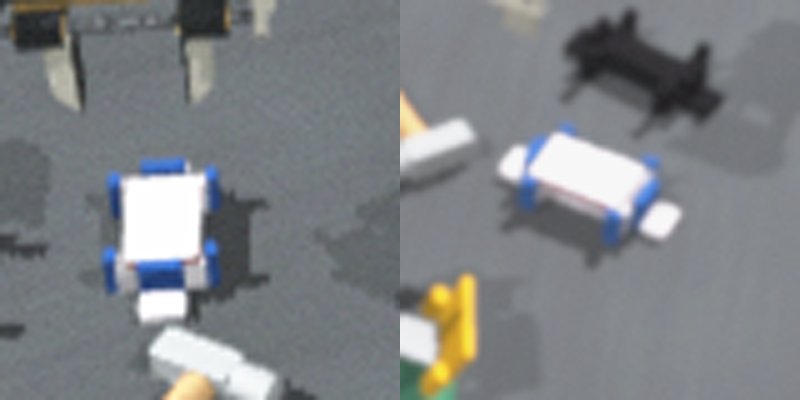

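The plate lies level (0.1° tilt) and bare side up between all six stops: x −36 to +43 mm within ±45, y −23 to +26 mm within ±30. The gripper is clear. One check on the bystanders, then hand in.

Run:
```python
from h import *
from cell import arm
a=pickle.load(open('scene0.pkl','rb'));d=arm.get_image("scene")
for n,(x0,y0,x1,y1) in dict(bowl=(312,150,340,176),tin=(345,198,372,236),hammer=(130,255,198,325)).items():
    print(n,np.abs(a["img"][y0:y1,x0:x1].astype(int)-d["img"][y0:y1,x0:x1]).mean().round(1), np.nanmedian(np.abs(a["z_map"]-d["z_map"])[y0:y1,x0:x1]).round(4))
print(arm.sign_off())
```

```text
bowl 30.2 0.0047
tin 27.8 0.0032
hammer 6.6 0.0025
the job is handed in; nothing more can be done
None
```

Run:
```python
from h import *
a=pickle.load(open('scene0.pkl','rb'));b=cv2.imread('pics/scene17.png')
cv2.imwrite('pics/cmp.png',cv2.resize(np.hstack([a["img"][140:245,300:385],b[140:245,300:385]]),None,fx=4,fy=4))
```

```text
(no output)
```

View pics/cmp.png

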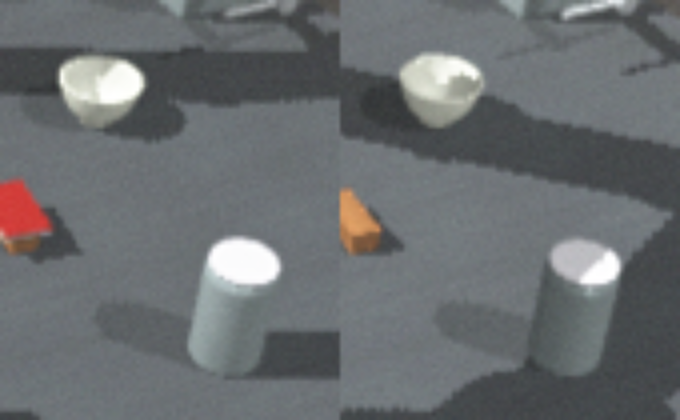

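The plate now lies bare face up and level in the aluminium jig, and I handed the job in with the gripper open and clear. I took the larger red plate off the stand and released it 10 mm out from the ramp edge and 38 mm above it. It turned over and came to rest on the slide against the foot stop. I then gripped it there, carried it to the jig, lowered it with a light grip and let go. The clock was at about 20 s when I handed in.

- **Final position:** in the wrist view the plate tilts 0.1° and sits inside all six stops. It spans x −36 to +43 mm (stops at ±45) and y −23 to +26 mm (stops at ±30). It is about 2–3 mm off centre along x.
- **Bystanders:** the tea bowl and tin differed strongly from the first picture. I only looked at them side by side after handing in: both stand in the same place, and the arm's shadows had moved. The hammer differed only slightly, and I compared it by numbers alone.
- **Disagreement while setting down:** at close range the wrist depth showed a slope of about 9°, while the scene depth showed the plate level. I followed the scene view, and the wrist view after release agreed with it.
- **Contact at the slide:** while gripping there I felt up to 6 N of sideways force, probably from brushing a side tab on the foot stop.

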